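Mount the thermometer on its rail and lock the cam

TASK

Slide the thermometer into the mounting rail from the rail's open end until it is fully home against the stop. Then take the slotted-lock key from its wooden stand and with its blade turn the rail's cam lock a quarter turn clockwise until it seats, and stand the key back in its stand. Leave the other things on the shelf where they are.

Things in the scene. Friction and masses are not known exactly. Their poses are not given: they have to be found in the camera images.
- thermometer: Upright blue thermometer, loose, 105-210 g, standing on the shelf (z = 0). Origin: centre of its underside; z up. Body 44 (x) by 28 (y), from 5 to 72 mm high. Foot: flat plate 5 thick, 42 wide (y), 72 long (x) with half-round ends of radius 21. Half a turn makes no difference. Grip across the 28 mm, for instance at 52 mm height.
- rail: Aluminium mounting rail, fixed on the shelf. Origin: underside, below the home place; x runs along the track from its open end (-x) to the stop (+x), z up. Floor plate 8 mm thick, 68 wide, x = -105 to +48; the foot slides on its top. Thermometer home: its origin at (0, 0, 8), its x along the rail's x, either way round; foot against the stop face at x = +36.
- rail_mouth (a point): Middle of the track's mouth on the floor plate: (-34, 0, 8) mm in the rail's frame, same axes. From here to x = +46 two walls, 45 apart inside, carry inward lips 34 apart, underside 8.5 and top 12.5 mm above the floor: the foot goes under them, the body passes between; it cannot enter from above. Before the mouth (rail x below -34) the floor is bare.
- cam_slot (a point): Centre of the slot's floor in the round steel cam head beside the track, on the turning axis: (-44, -55, 18) mm in the rail's frame. x axis along the slot, turns with the cam (along the rail's x at joint 0). Slot 7 wide, 10 deep, open at both ends, head 32 across; its top 3 mm flare at 45 degrees to 13 wide. Below, a lobe 12 wide reaches 70 mm to the slot's -x.
- cam (a joint): Turn of the cam, rad, clockwise from above: 0 = open (lobe beside the track, pointing away from the stop), 1.571 = seated at its end stop, lobe across the track 2 mm behind a home foot. Starts at 0 to 0.2. Stiff, needs 0.1 N m, stays where left. The blade has 0.13 rad play in the slot either way: turn the key that much further, to the stop.
- key: Slotted-lock key, loose, 65-105 g, upright in its stand, blade down. Origin: centre of the blade's tip edge; z up, x along the blade's width. Blade 24 (x) by 4 (y) by 30 high; shoulder plate 44 by 24 from 30 to 34 mm; stem; black grip 38 (x) by 14 (y) from 48 to 82 mm. Grip across the 14 mm at about 65 mm height. Half a turn makes no difference.
- key_stand: Wooden block 62 (x) by 46 (y) by 36 mm high, fixed on the shelf; origin: centre of its underside. A through slot 35 (x) by 11 (y) in its top takes the key's blade; the key stands on its shoulder plate with its origin at (0, 0, 6) mm in the stand's frame, its x along the stand's x, either way round.
- vial: Bystander: closed amber glass vial, 38 mm wide, 65 high. Origin under its centre.
- pill_tin: Bystander: flat round steel tin, 66 mm wide, 22 high. Origin under its centre.
- dish: Bystander: round glass dish, 110 mm wide, 35 high. Origin under its centre.
- spoon_rest: Bystander: wooden spoon rest, about 145 by 68 mm, 14 high. Origin under the middle of its oblong part.

How it is judged:
On the way, in this order (a step that is already met when the one before it is completed fails the run):
1. the thermometer is in the rail, home against the stop (within 5 mm), while the cam is still open (x of thermometer in the frame of rail between -0.005 and 0.004 m and y of thermometer in the frame of rail between -0.004 and 0.004 m and z of thermometer in the frame of rail below 0.012 m and value of joint cam below 0.5 rad), for 0.2 s.
2. the key's blade is in the slot of the cam, still open (horizontal distance between key and cam_slot below 0.007 m and z of key in the frame of cam_slot below 0.006 m and value of joint cam below 0.9 rad), for 0.1 s.
3. the cam is seated (1.45 rad or more) with the blade in its slot (value of joint cam above 1.45 rad and horizontal distance between key and cam_slot below 0.008 m and z of key in the frame of cam_slot below 0.009 m), for 0.1 s.
At the end, for the whole second after the job is handed in: The thermometer stands in the rail within 5 mm of fully home and upright, the cam is seated at 1.45 rad or more, and the key stands at rest in its stand, blade in the slot and shoulder down (within 4 mm), let go (x of thermometer in the frame of rail between -0.005 and 0.004 m and y of thermometer in the frame of rail between -0.004 and 0.004 m and z of thermometer in the frame of rail below 0.012 m and angle between thermometer's own z axis and vertical below 0.1 rad and value of joint cam above 1.45 rad and horizontal distance between key and key_stand below 0.012 m and z of key in the frame of key_stand below 0.01 m and angle between key's own z axis and vertical below 0.12 rad and linear speed of each of key, thermometer below 0.02 m/s); the robot touches nothing.
It fails at once if a bystander (vial, tin, dish, spoon rest) is moved more than 30 mm (distance of any of vial, pill_tin, dish, spoon_rest from where it was at the start of the episode above 0.03 m).
It fails at once if the vial is knocked over (angle between vial's own z axis and vertical above 0.6 rad).
It also fails if it takes over 72 s, if anything falls off the work surface, if the arm or the gripper's body presses on something with over 40 N, if the wrist force passes 120 N, or if a joint passes its speed limit or range.

ROBOT

A 6-joint arm with a two-finger parallel gripper is mounted at the origin on the work surface. World frame = base frame: x ahead of the robot, y to its left, z up, the work surface at z = 0. Lengths are in m, angles in rad, forces in N, time in s.
With the tool pointing down it reaches from about 0.3 to 0.875 m from the base axis. Payload 4.2 kg.
Tool frame: the origin (TCP) lies at the very end of the fingers, on their centre line; the grasp point (between the pads) lies 19 mm behind it (ctrl.hold_point_z is the distance from the TCP to the grasp point, in m); z points along the fingers, x is the direction in which the jaws open and shut, and the axes are right-handed (so a half turn about z gives the same grasp; the last joint's range is limited). The gripper opens to 85 mm and grips with 20 to 120 N. Pads are 22 mm wide; open, the fingers measure 114 mm over their backs; the gripper's body (76 mm by 85 mm) begins 54 mm behind the grasp point. The pads swing forward as they close: fully open they stand 13 mm farther back than shut.
Start: joints at [-1.313, 0.32, 1.565, -0, 1.257, -0.02], TCP at [0.158, -0.553, 0.21] pointing down, gripper open.
Joint ranges: [-3.11, 3.11], [-0.84, 2.01], [0.21, 2.61], [-1.34, 4.49], [0.05, 2.63], [-2.56, 2.56]. Speed limits (rad/s): [2.57, 2.57, 3.14, 3.14, 3.14, 3.14].

INTERFACE

Orientations are given as a unit quaternion [w, x, y, z].
In Python, from rig import ctrl gives the robot as it stands.
- The arm moves only by the tool apply_moves, never from a script. Its argument "steps" is a list that holds one entry, the list of rows, each a list of 7 numbers: the shift along the tool's x, y, z in cm, then the turn, a rotation vector about the tool's x, y, z in units of 5 degrees (1.0 is 5 degrees), then the finger opening in cm, from 0 to 8.54. A call has exactly 10 rows; each row is the pose to reach, as a shift and turn from the pose commanded when the call began, along the tool's axes at that moment; what a row does not reach only later rows make up. A row lasts 1/12 s, in which the tool goes at most 41.7 mm and 7.16 degrees, less where a joint would pass 70% of its speed; a pose out of reach is approached as far as the arm can. A call with a gripper value outside its range is refused whole. The fingers move at their own pace and stop on an object; "squeeze" is the grip in N (left out, the last holds). Time passes only in rows, so rows that repeat a pose let the fingers close, or fill a call up. It gives the time, the measured TCP pose, the force and the opening at its end, in the units of the state.
- ctrl.get_state(): the state, without advancing time (a new reading comes with each control period).
- ctrl.get_image(name): name is "side" or "top"; returns a dict with "pixels" (420x560x3 uint8, red, green, blue), "depth" (420x560 float32, m along the optical axis (not along the pixel's ray), 0 where there is no reading), "mtx" (3x3 intrinsics, pixels), "R" (3x3) and "t" (3): a world point X has camera coordinates R X + t. Camera axes: x right, y down, z forward; pixel columns grow to the right and rows downward; lengths in m; the calibration is good to about 2 mm. A picture is of the moment at which its call begins.
- ctrl.finish_job(): hands the job in, once; it reports no verdict.
The state is a dict: "t": time; "joint_positions": joint angles; "dq": joint speeds; "tau": joint torques, N m; "position": TCP position; "orientation": TCP orientation; "contact_force": force on the tool from outside, world axes, zero at the start; "wrist_torque": the same for the moment, N m; "gripper_width": finger opening in m.
Only numpy, scipy, OpenCV 4.12 (cv2) and the standard library are available. Lean on these libraries where they do the work, as an engineer would, in place of code of your own. Each camera call takes 0.05 s, during which the arm holds its last target.

## Working session

There is one attempt and no reset: what is moved stays moved. The work goes in short steps, Python scripts to look and compute and a tool call to move; the robot and the scene stay as the last step left them, time stands still between calls to the robot, and variables do not carry over. Pictures are saved under pics/ and viewed, and the job is handed in when it is done.

Besides the shell and the picture viewer there is one more tool, called by a JSON object that holds its "name" and its "arguments". apply_moves: Moves the arm, as the interface text tells. Its arguments: {"type":"object","properties":{"steps":{"type":"array","items":{"type":"array","items":{"type":"array","items":{"type":"number"}}}},"squeeze":{"type":"number"}},"required":["steps"]}

```bash
ls; mkdir -p pics; python3 - <<'E'
from rig import ctrl
import cv2
for n in("side","top"):
    i=ctrl.get_image(n); cv2.imwrite(f"pics/{n}0.png",i["pixels"][:,:,::-1]); print(n,i["mtx"],i["R"],i["t"],(i["depth"]>0).mean())
s=ctrl.get_state(); print(s, ctrl.hold_point_z)
E
```

```text
pics
side [[432.74570206   0.         273.14793775]
 [  0.         432.74570206 208.95352816]
 [  0.           0.           1.        ]] [[-0.70728449 -0.70654735  0.02322692]
 [-0.38358905  0.35597618 -0.85213872]
 [ 0.59380812 -0.61161409 -0.52280026]] [0.46559686 0.22938117 0.6817208 ] 0.9962755102040817
top [[398.43824371   0.         284.10932429]
 [  0.         398.43824371 206.72428797]
 [  0.           0.           1.        ]] [[ 0.00963937 -0.99961654 -0.02595882]
 [-0.99444512 -0.00686194 -0.10503249]
 [ 0.10481409  0.02682707 -0.99412993]] [0.07727467 0.59741338 0.95571757] 0.9961777210884354
{'t': 0.1, 'joint_positions': array([-1.31299904e+00,  3.20242531e-01,  1.56557342e+00,  1.61517428e-05,
        1.25743420e+00, -1.99907231e-02]), 'dq': array([-1.86341943e-03, -9.38343019e-04, -4.60637916e-03,  6.99770413e-05,
        1.41204906e-03, -5.48192797e-04]), 'tau': array([ 7.38920808e-04, -4.16408479e+01, -2.34705251e+01,  7.78600224e-05,
        4.95996501e-03, -3.21788377e-06]), 'position': array([ 0.15757023, -0.55248962,  0.20875166]), 'orientation': array([-5.18397630e-04,  7.98192789e-01, -6.02401515e-01, -6.46642070e-04]), 'contact_force': array([0.63649307, 0.56301809, 0.3347499 ]), 'wrist_torque': array([ 0.09476727, -0.00713646,  0.03054565]), 'gripper_width': 0.08576678435777828} 0.0187
```

View pics/side0.png

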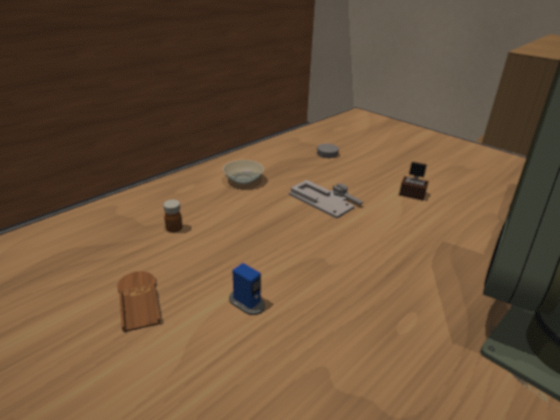

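View pics/top0.png

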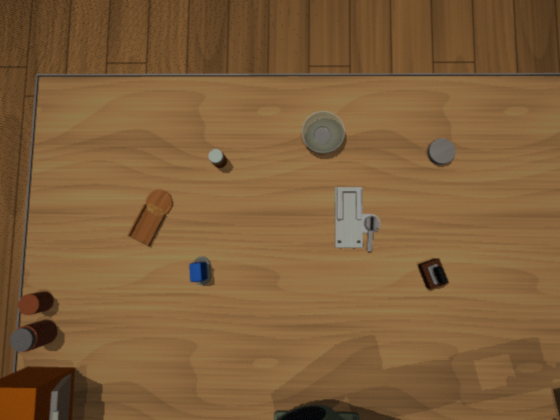

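The top view shows the thermometer at about (199,271), the rail at (349,217) with its cam at (371,224), the key and stand at (433,273), and the bystanders well clear of them. I'll zoom in next.

```bash
python3 - <<'E'
import cv2,numpy as np
t=cv2.imread("pics/top0.png"); s=cv2.imread("pics/side0.png")
def c(im,x,y,w,h,k): return cv2.resize(im[y:y+h,x:x+w],None,fx=k,fy=k,interpolation=cv2.INTER_CUBIC)
cv2.imwrite("pics/a1.png",np.hstack([c(t,320,175,75,85,7),]))
cv2.imwrite("pics/a2.png",np.hstack([c(t,410,250,50,50,7),c(t,175,245,50,50,7)]))
cv2.imwrite("pics/a3.png",c(s,280,140,160,85,5))
cv2.imwrite("pics/a4.png",c(s,215,250,70,70,7))
E
```

```text
(no output)
```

View pics/a1.png

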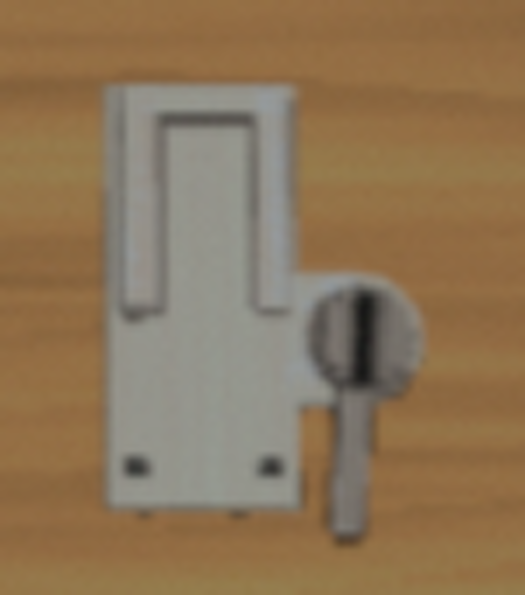

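View pics/a2.png

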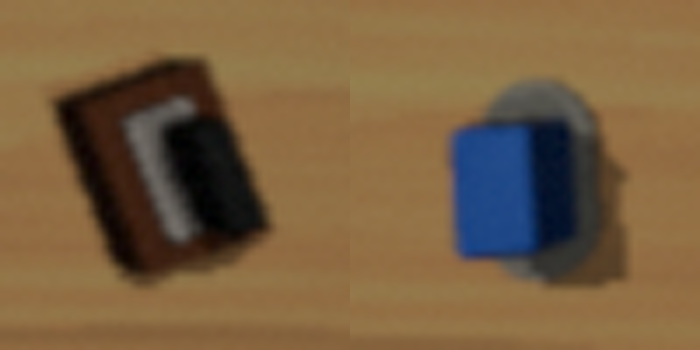

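View pics/a3.png

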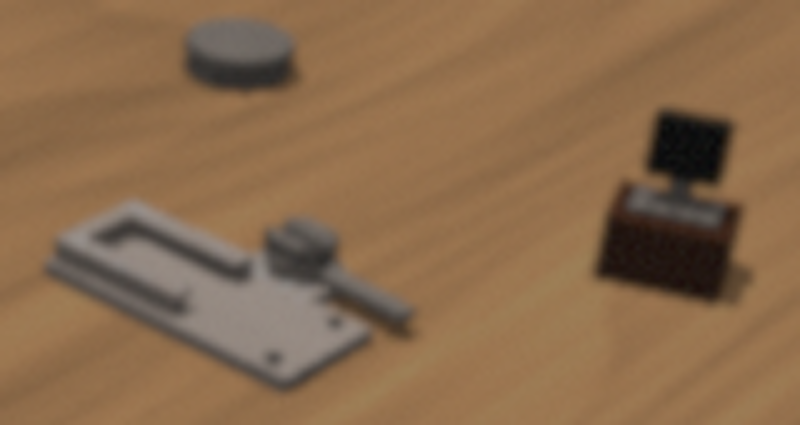

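View pics/a4.png

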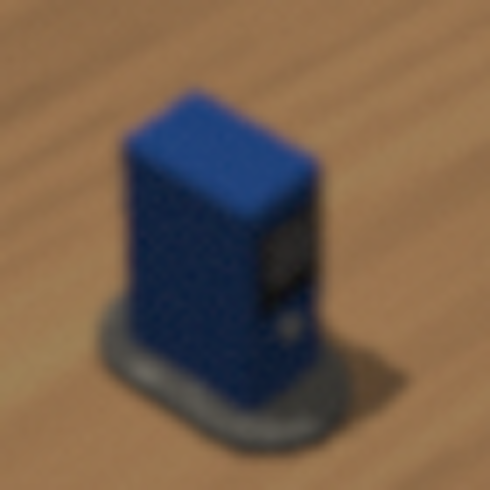

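```bash
cat > h.py <<'E'
import numpy as np,cv2
from scipy.spatial.transform import Rotation as Ro
def ray(im,u,v,z):
    R,t,K=im["R"],im["t"],im["mtx"]
    c=-R.T@t; d=R.T@np.linalg.inv(K)@np.array([u,v,1.]); return c+d*(z-c[2])/d[2]
def crop2px(p,x0,y0,k): return (p[0]+.5)/k-.5+x0,(p[1]+.5)/k-.5+y0
def proj(im,X):
    p=im["mtx"]@(im["R"]@np.asarray(X)+im["t"]); return p[:2]/p[2]
E
python3 - <<'E'
from h import *
from rig import ctrl
T=ctrl.get_image("top");S=ctrl.get_image("side")
def g(n,im,pts,x0,y0,k,z):
    P=np.array([ray(im,*crop2px(p,x0,y0,k),z) for p in pts])*1000
    print(n,np.round(P[:,:2],1).tolist(), "mean",P.mean(0)[:2].round(1))
g("rail top plate",T,[(106,507),(300,507),(108,87),(297,87)],320,175,7,.008)
g("rail stop face/lip ends",T,[(124,310),(163,310),(255,310),(290,310),(160,122),(253,122)],320,175,7,.0205)
g("cam head top? ellipse LRTB",T,[(310,340),(422,340),(365,285),(365,400)],320,175,7,.028)
g("slot ends",T,[(366,290),(362,388)],320,175,7,.018)
g("lobe end",T,[(333,535),(362,535)],320,175,7,.014)
g("rail side plate",S,[(46,262),(286,380),(373,334)],280,140,5,.008)
g("stand top T",T,[(58,103),(205,62),(267,232),(135,270)],410,250,7,.036)
g("stand S top",S,[(628,187),(743,207),(722,228),(604,213)],280,140,5,.036)
g("grip top T",T,[(165,122),(215,115),(268,225),(222,238)],410,250,7,.088)
g("thermo top T",T,[(452,128-0),(540,124),(533,252),(460,257)],175-50,245,7,.072)
g("thermo top S",S,[(128,140),(195,93),(320,163),(252,217)],215,250,7,.072)
g("foot S",S,[(98,340),(345,385)],215,250,7,.005)
E
```

```text
rail top plate [[498.7, -45.0], [499.3, -114.1], [650.7, -46.3], [651.1, -114.7]] mean [575. -80.]
rail stop face/lip ends [[568.5, -50.4], [568.6, -64.2], [568.9, -96.9], [569.0, -109.3], [636.2, -63.6], [636.4, -96.8]] mean [591.3 -80.2]
cam head top? ellipse LRTB [[557.8, -114.9], [558.2, -154.2], [577.4, -134.5], [536.9, -133.9]] mean [ 557.6 -134.4]
slot ends [[576.5, -136.7], [541.6, -134.8]] mean [ 559.  -135.8]
lobe end [[489.5, -124.7], [489.6, -134.9]] mean [ 489.6 -129.8]
rail side plate [[648.8, -46.1], [496.9, -46.6], [493.8, -110.3]] mean [546.5 -67.7]
stand top T [[458.9, -242.1], [473.5, -292.7], [415.9, -312.0], [402.6, -266.8]] mean [ 437.7 -278.4]
stand S top [[465.7, -287.8], [413.9, -311.7], [410.0, -282.8], [458.9, -253.0]] mean [ 437.1 -283.8]
grip top T [[455.0, -260.7], [457.4, -276.9], [422.3, -292.8], [417.9, -277.9]] mean [ 438.1 -277.1]
thermo top T [[457.8, 304.0], [459.5, 274.3], [416.9, 275.3], [415.0, 299.9]] mean [437.3 288.4]
thermo top S [[453.6, 303.2], [456.0, 279.6], [415.7, 275.6], [412.6, 300.4]] mean [434.5 289.7]
foot S [[461.9, 308.2], [407.4, 274.2]] mean [434.7 291.2]
```

```bash
python3 - <<'E'
import cv2,numpy as np
t=cv2.imread("pics/top0.png"); s=cv2.imread("pics/side0.png")
def c(im,x,y,w,h,k):
    o=cv2.resize(im[y:y+h,x:x+w],None,fx=k,fy=k,interpolation=cv2.INTER_CUBIC).astype(float); return np.clip(255*(o/255)**.5,0,255).astype(np.uint8)
cv2.imwrite("pics/b1.png",np.hstack([c(t,413,253,40,40,10),c(s,395,155,40,50,10)[:400]]))
cv2.imwrite("pics/b2.png",c(s,395,155,40,50,12))
E
```

```text
(no output)
```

View pics/b1.png

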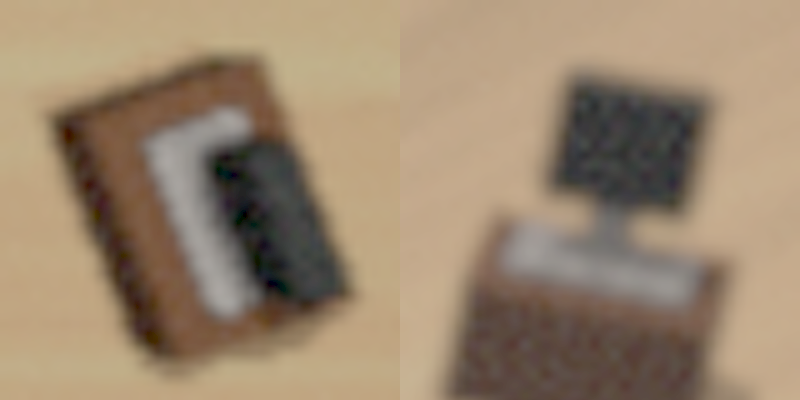

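View pics/b2.png

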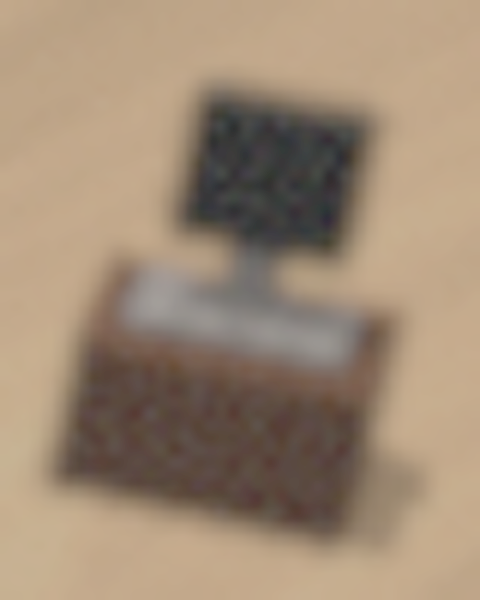

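```bash
python3 - <<'E'
from h import *
from rig import ctrl
T=ctrl.get_image("top");S=ctrl.get_image("side")
def g(n,im,pts,x0,y0,k,z):
    P=np.array([ray(im,*crop2px(p,x0,y0,k),z) for p in pts])*1000
    a=(P[0]+P[1]-P[2]-P[3])/2
    print(n,np.round(P[:,:2],1).tolist(), "mean",P.mean(0)[:2].round(1),"axis",np.linalg.norm(a[:2]),np.degrees(np.arctan2(a[1],a[0])))
g("grip T",T,[(236,142),(288,142),(350,292),(300,304)],413,253,10,.088)
g("plate T",T,[(145,142),(240,105),(265+40,280),(220,318)],413,253,10,.040)
g("stand T",T,[(85,118),(262,60),(350,292),(170,352)],413,253,10,.036)
g("plate S",S,[(140,265),(122,325),(350,365),(370,320)],395,155,12,.040)
g("stand S",S,[(118,252),(88,345),(365,400),(400,318)],395,155,12,.036)
g("grip S(centre of front face: +7mm)",S,[(200,85),(200,85),(380,115),(380,115)],395,155,12,.088)
# hsv masks
for n,im,(x0,y0,w,h) in(("T",T,(413,253,40,40)),("S",S,(395,155,40,50))):
    c=cv2.cvtColor(im["pixels"][y0:y0+h,x0:x0+w],cv2.COLOR_RGB2HSV)
    m=((c[...,2]<60)&(c[...,1]<120)).astype(np.uint8); print(n,m.sum())
E
```

```text
grip T [[455.6, -267.5], [455.7, -279.3], [422.2, -292.1], [419.4, -280.8]] mean [ 438.2 -279.9] axis 37.29233892966578 20.548897823272153
plate T [[453.4, -262.6], [462.5, -285.5], [421.2, -299.6], [412.0, -279.2]] mean [ 437.3 -281.7] axis 44.120238866203934 20.384506330814634
stand T [[458.9, -249.7], [473.2, -292.5], [418.2, -311.7], [403.5, -268.5]] mean [ 438.4 -280.6] axis 58.342774167645764 18.979339202755778
plate S [[461.4, -284.0], [449.6, -256.5], [408.0, -275.9], [415.1, -297.5]] mean [ 433.5 -278.5] axis 46.966482838335004 20.493270529889156
stand S [[471.5, -293.6], [453.3, -250.5], [401.4, -271.7], [414.4, -310.8]] mean [ 435.1 -281.7] axis 57.780099675775524 19.40966992546688
grip S(centre of front face: +7mm) [[452.6, -275.7], [452.6, -275.7], [419.9, -290.5], [419.9, -290.5]] mean [ 436.2 -283.1] axis 35.841207063627905 24.32258226561904
T 155
S 216
```

```bash
cat > plan.py <<'E'
import json,sys,numpy as np
# cmd pose: x,y,z mm, yaw deg (tool x axis), tool z straight down
def load():
    try: return json.load(open("cmd.json"))
    except Exception: return [158.,-553.,210.,-74.08]
def rel(c,t):
    a=np.radians(c[3]); d=np.array(t[:3])-c[:3]
    tx=np.array([np.cos(a),np.sin(a),0]); tz=np.array([0,0,-1.]); ty=np.cross(tz,tx)
    return [round(float(v),2) for v in (d@tx/10,d@ty/10,d@tz/10,0,0,-(t[3]-c[3])/5)]
def commit(row):
    c=load(); a=np.radians(c[3]); tx=np.array([np.cos(a),np.sin(a),0]); tz=np.array([0,0,-1.]); ty=np.cross(tz,tx)
    p=np.array(c[:3])+10*(row[0]*tx+row[1]*ty+row[2]*tz)
    json.dump([*map(float,p),c[3]-5*row[5]],open("cmd.json","w"))
E
cat > p.py <<'E'
# p.py x,y,z,yaw ...: relative rows, all from current cmd ; p.py -c dx,dy,dz,rz : commit
import sys; from plan import *
if sys.argv[1]=="-c":
    r=list(map(float,sys.argv[2].split(","))); commit([r[0],r[1],r[2],0,0,r[3]]); sys.argv=sys.argv[:1]+sys.argv[3:]
    print("cmd",load()); a=sys.argv[1:]
else: a=sys.argv[1:]
c=load()
for s in a: print(s,rel(c,list(map(float,s.split(",")))))
E
python3 p.py 338,-223,200,-14
```

```text
338,-223,200,-14 [-26.8, -26.36, 1.0, 0.0, 0.0, -12.02]
```

{"name": "apply_moves", "arguments": {"steps": [[[-26.8, -26.4, 1, 0, 0, -12, 8.5], [-26.8, -26.4, 1, 0, 0, -12, 8.5], [-26.8, -26.4, 1, 0, 0, -12, 8.5], [-26.8, -26.4, 1, 0, 0, -12, 8.5], [-26.8, -26.4, 1, 0, 0, -12, 8.5], [-26.8, -26.4, 1, 0, 0, -12, 8.5], [-26.8, -26.4, 1, 0, 0, -12, 8.5], [-26.8, -26.4, 1, 0, 0, -12, 8.5], [-26.8, -26.4, 1, 0, 0, -12, 8.5], [-26.8, -26.4, 1, 0, 0, -12, 8.5]]], "squeeze": 40}}

```text
t: 1.13
position: [0.3402, -0.2172, 0.1995]
orientation: [-0.002, 0.993, -0.118, 0.0]
contact_force: [-1.5, 0.0, 0.2]
gripper_width: 0.0848
```

```bash
python3 p.py -c=x 2>/dev/null; python3 p.py -c -26.8,-26.4,1,-12 440,140,180,46
```

```text
cmd [338.36340728826775, -222.8651164881747, 200.0, -14.079999999999998]
440,140,180,46 [1.03, -37.67, 2.0, 0.0, 0.0, -12.02]
```

{"name": "apply_moves", "arguments": {"steps": [[[1, -37.7, 2, 0, 0, -12, 8.5], [1, -37.7, 2, 0, 0, -12, 8.5], [1, -37.7, 2, 0, 0, -12, 8.5], [1, -37.7, 2, 0, 0, -12, 8.5], [1, -37.7, 2, 0, 0, -12, 8.5], [1, -37.7, 2, 0, 0, -12, 8.5], [1, -37.7, 2, 0, 0, -12, 8.5], [1, -37.7, 2, 0, 0, -12, 8.5], [1, -37.7, 2, 0, 0, -12, 8.5], [1, -37.7, 2, 0, 0, -12, 8.5]]]}}

```text
t: 1.97
position: [0.4415, 0.1458, 0.1792]
orientation: [-0.001, 0.92, 0.393, 0.001]
contact_force: [0.5, -0.7, 0.8]
gripper_width: 0.085
```

```bash
python3 p.py -c 1,-37.7,2,-12 436,289.5,120,93.4
```

```text
cmd [439.7781980292441, 140.37590572567711, 180.0, 45.92]
436,289.5,120,93.4 [10.45, -10.65, 6.0, 0.0, 0.0, -9.5]
```

{"name": "apply_moves", "arguments": {"steps": [[[10.4, -10.6, 6, 0, 0, -9.5, 8.5], [10.4, -10.6, 6, 0, 0, -9.5, 8.5], [10.4, -10.6, 6, 0, 0, -9.5, 8.5], [10.4, -10.6, 6, 0, 0, -9.5, 8.5], [10.4, -10.6, 6, 0, 0, -9.5, 8.5], [10.4, -10.6, 6, 0, 0, -9.5, 8.5], [10.4, -10.6, 6, 0, 0, -9.5, 8.5], [10.4, -10.6, 6, 0, 0, -9.5, 8.5], [10.4, -10.6, 6, 0, 0, -9.5, 8.5], [10.4, -10.6, 6, 0, 0, -9.5, 8.5]]]}}

```text
t: 2.8
position: [0.436, 0.2883, 0.1196]
orientation: [0.0, 0.687, 0.727, 0.0]
contact_force: [0.6, 0.1, -0.4]
gripper_width: 0.0851
```

```bash
python3 p.py -c 10.4,-10.6,6,-9.5 436,289.5,33,93.4; python3 - <<'E'
from rig import ctrl
import cv2,numpy as np
o=[]
for n,b in(("side",(180,150,130,180)),("top",(150,190,100,138))):
    i=ctrl.get_image(n)["pixels"][:,:,::-1]; x,y,w,h=b
    o.append(cv2.resize(i[y:y+h,x:x+w],(400,int(400*h/w)),interpolation=cv2.INTER_CUBIC)[:552])
print(ctrl.get_state()["position"]); cv2.imwrite("pics/c1.png",np.hstack(o))
E
```

```text
cmd [435.9799220555293, 288.8264803275543, 120.0, 93.42]
436,289.5,33,93.4 [0.07, 0.01, 8.7, 0.0, 0.0, 0.0]
[0.43593758 0.28842321 0.1196034 ]
```

View pics/c1.png

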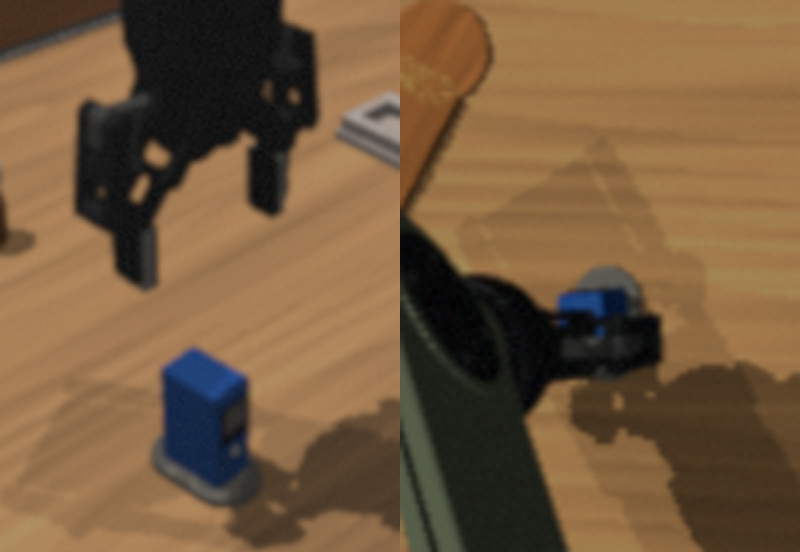

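Both views show the gripper straddling the blue body, so I'll descend and close.

{"name": "apply_moves", "arguments": {"steps": [[[0, 0, 2.5, 0, 0, 0, 8.5], [0, 0, 5, 0, 0, 0, 8.5], [0, 0, 7, 0, 0, 0, 8.5], [0.1, 0, 8.4, 0, 0, 0, 8.5], [0.1, 0, 8.7, 0, 0, 0, 8.5], [0.1, 0, 8.7, 0, 0, 0, 5], [0.1, 0, 8.7, 0, 0, 0, 3.5], [0.1, 0, 8.7, 0, 0, 0, 2], [0.1, 0, 8.7, 0, 0, 0, 2], [0.1, 0, 8.7, 0, 0, 0, 2]]], "squeeze": 40}}

```text
t: 3.73
position: [0.4363, 0.29, 0.0335]
orientation: [0.0, 0.686, 0.728, 0.001]
contact_force: [-0.1, -1.1, 5.9]
gripper_width: 0.0272
```

```bash
python3 p.py -c 0.1,0,8.7,0 436,289,83,91; python3 -c "
from rig import ctrl;print(ctrl.get_state())"
```

```text
cmd [435.92026723413915, 289.8246993928325, 33.0, 93.42]
436,289,83,91 [-0.08, 0.0, -5.0, 0.0, 0.0, 0.48]
{'t': 3.7333, 'joint_positions': array([ 5.64974941e-01,  4.18160435e-01,  1.91945132e+00, -4.44285171e-04,
        8.02173054e-01, -1.06521113e+00]), 'dq': array([ 1.23899107e-03, -3.73220096e-03, -9.65113044e-03, -3.14816084e-03,
        2.10866863e-02, -7.52800490e-05]), 'tau': array([ 9.99743566e-01, -3.53343558e+01, -1.58538491e+01,  2.09926846e-01,
       -4.86803558e-01,  1.54671731e-02]), 'position': array([0.43625283, 0.29002868, 0.03352892]), 'orientation': array([3.78594704e-04, 6.85688109e-01, 7.27894892e-01, 8.36233859e-04]), 'contact_force': array([-0.07069774, -1.09032854,  5.87988346]), 'wrist_torque': array([0.15068396, 0.0881261 , 0.04605981]), 'gripper_width': 0.02722112532956633}
```

{"name": "apply_moves", "arguments": {"steps": [[[0, 0, -1, 0, 0, 0, 2], [0, 0, -2.5, 0, 0, 0, 2], [0, 0, -4.5, 0, 0, 0.2, 2], [0, 0, -6, 0, 0, 0.4, 2], [-2, 0, -7, 0, 0, 0.6, 2], [-5, 0, -7, 0, 0, 0.7, 2], [-8, 0, -7, 0, 0, 0.7, 2], [-11, 0, -7, 0, 0, 0.7, 2], [-14, 0, -7, 0, 0, 0.7, 2], [-16, 0, -7, 0, 0, 0.7, 2]]]}}

```text
t: 4.57
position: [0.4447, 0.1279, 0.1031]
orientation: [0.0, 0.708, 0.706, -0.0]
contact_force: [0.2, 0.0, -2.4]
gripper_width: 0.0269
```

```bash
python3 p.py -c -16,0,-7,0.7 526,-80,103,89.8 526,-80,65,89.8
```

```text
cmd [445.46503865656643, 130.1096489483186, 103.0, 89.92]
526,-80,103,89.8 [-21.0, 8.08, 0.0, 0.0, 0.0, 0.02]
526,-80,65,89.8 [-21.0, 8.08, 3.8, 0.0, 0.0, 0.02]
```

{"name": "apply_moves", "arguments": {"steps": [[[-3, 1.1, 0, 0, 0, 0, 2], [-6, 2.3, 0, 0, 0, 0, 2], [-9, 3.5, 0, 0, 0, 0, 2], [-12, 4.6, 0, 0, 0, 0, 2], [-15, 5.8, 0, 0, 0, 0, 2], [-18, 6.9, 0.5, 0, 0, 0, 2], [-20, 7.7, 1, 0, 0, 0, 2], [-21, 8.1, 2, 0, 0, 0, 2], [-21, 8.1, 3, 0, 0, 0, 2], [-21, 8.1, 3.5, 0, 0, 0, 2]]]}}

```text
t: 5.4
position: [0.5243, -0.0794, 0.0659]
orientation: [-0.002, 0.708, 0.706, -0.001]
contact_force: [-0.8, 0.5, -2.0]
gripper_width: 0.0268
```

```bash
python3 p.py -c -21,8.1,3.5,0 526,-80,44,89.8;  python3 - <<'E'
from rig import ctrl
import cv2,numpy as np
o=[]
for n,b in(("side",(270,110,130,120)),("top",(310,165,100,92))):
    i=ctrl.get_image(n)["pixels"][:,:,::-1]; x,y,w,h=b
    im=cv2.resize(i[y:y+h,x:x+w],(800,int(800*h/w)),interpolation=cv2.INTER_CUBIC)[:600]
    cv2.imwrite(f"pics/d1{n}.png",im)
print(ctrl.get_state()["position"])
E
```

```text
cmd [526.171744480682, -80.00324364758964, 68.0, 89.92]
526,-80,44,89.8 [0.0, -0.02, 2.4, 0.0, 0.0, 0.02]
[ 0.52393632 -0.07851129  0.06602256]
```

View pics/d1side.png

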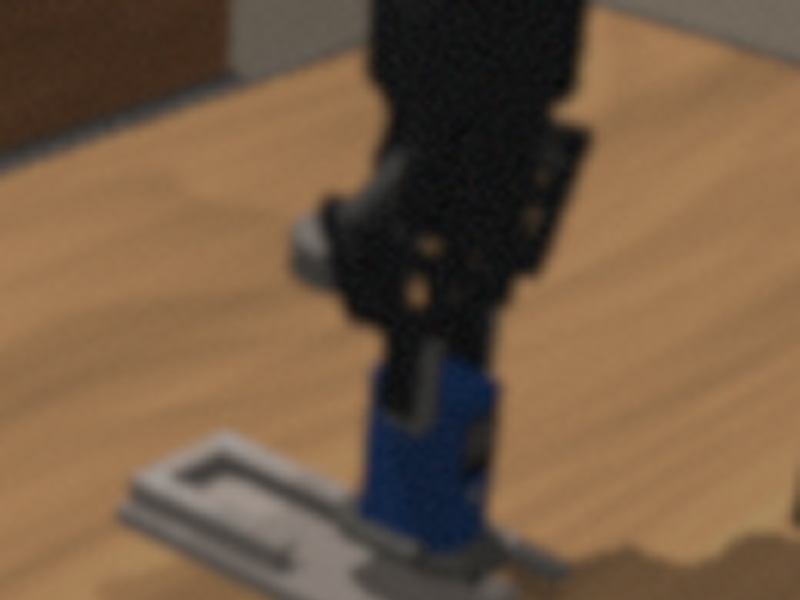

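View pics/d1top.png

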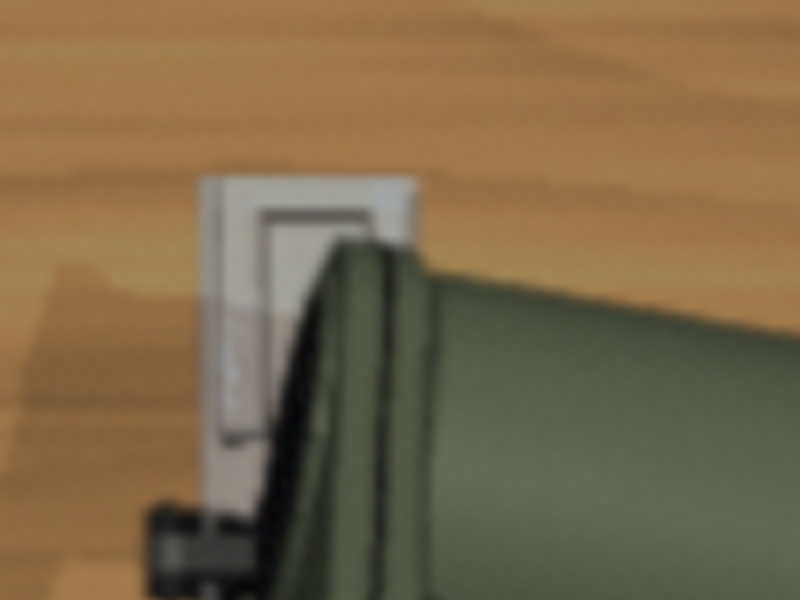

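The thermometer is held upright above the bare floor. The body spans about (365–500, 360–550) in the side crop. I'll lower it and check the steady offset.

{"name": "apply_moves", "arguments": {"steps": [[[0, 0, 0.8, 0, 0, 0, 2], [0, 0, 1.5, 0, 0, 0, 2], [0, 0, 2, 0, 0, 0, 2], [0, 0, 2.2, 0, 0, 0, 2], [0, 0, 2.2, 0, 0, 0, 2], [0, 0, 2.2, 0, 0, 0, 2], [0, 0, 2.2, 0, 0, 0, 2], [0, 0, 2.2, 0, 0, 0, 2], [0, 0, 2.2, 0, 0, 0, 2], [0, 0, 2.2, 0, 0, 0, 2]]]}}

```text
t: 6.33
position: [0.526, -0.0801, 0.0457]
orientation: [0.0, 0.708, 0.707, 0.0]
contact_force: [-0.3, -0.6, -1.8]
gripper_width: 0.0273
```

```bash
python3 p.py -c 0,0,2.2,0 ;  python3 - <<'E'
from rig import ctrl
import cv2,numpy as np
for n,b in(("side",(320,150,80,60)),):
    i=ctrl.get_image(n)["pixels"][:,:,::-1]; x,y,w,h=b
    im=cv2.resize(i[y:y+h,x:x+w],(800,int(800*h/w)),interpolation=cv2.INTER_CUBIC)[:600]
    cv2.imwrite(f"pics/e1{n}.png",np.clip(255*(im/255.)**.6,0,255).astype(np.uint8))
s=ctrl.get_state();print(s["position"],s["orientation"],s["contact_force"])
E
```

```text
cmd [526.171744480682, -80.00324364758964, 46.0, 89.92]
[ 0.52599223 -0.08008109  0.04566777] [1.82840776e-04 7.07652576e-01 7.06560537e-01 7.18207819e-05] [-0.9332815   1.19712826 -1.49454514]
```

View pics/e1side.png

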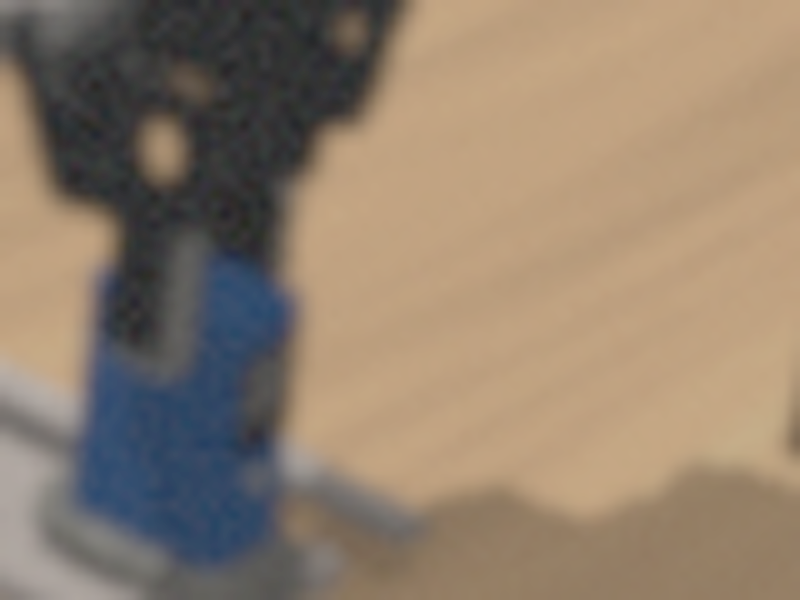

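Steady-state tracking is good (0.3 mm). I'll lower it to the floor and slide partway in.

{"name": "apply_moves", "arguments": {"steps": [[[0, 0, 0.2, 0, 0, 0, 2], [0, 0, 0.4, 0, 0, 0, 2], [0, 0.3, 0.4, 0, 0, 0, 2], [0, 0.6, 0.4, 0, 0, 0, 2], [0, 0.9, 0.4, 0, 0, 0, 2], [0, 1.2, 0.4, 0, 0, 0, 2], [0, 1.5, 0.4, 0, 0, 0, 2], [0, 1.8, 0.4, 0, 0, 0, 2], [0, 2, 0.4, 0, 0, 0, 2], [0, 2, 0.4, 0, 0, 0, 2]]]}}

```text
t: 7.22
position: [0.5467, -0.0801, 0.0416]
orientation: [0.0, 0.708, 0.707, 0.0]
contact_force: [-0.6, -1.3, 3.3]
gripper_width: 0.027
```

```bash
python3 p.py -c 0,2,0.4,0 ;  python3 - <<'E'
from rig import ctrl
import cv2,numpy as np
for n,b in(("side",(300,150,80,60)),):
    i=ctrl.get_image(n)["pixels"][:,:,::-1]; x,y,w,h=b
    im=cv2.resize(i[y:y+h,x:x+w],(800,int(800*h/w)),interpolation=cv2.INTER_CUBIC)[:600]
    cv2.imwrite(f"pics/e2{n}.png",np.clip(255*(im/255.)**.6,0,255).astype(np.uint8))
s=ctrl.get_state();print(s["position"],s["orientation"],s["contact_force"],s["wrist_torque"])
E
```

```text
cmd [546.1717249851704, -80.03116890654793, 42.0, 89.92]
[ 0.54666639 -0.08015656  0.04162706] [5.93026299e-04 7.07624509e-01 7.06588327e-01 3.72176668e-04] [-0.64321414 -1.61954177  3.86030301] [-0.21090006  0.18769078  0.01273208]
```

View pics/e2side.png

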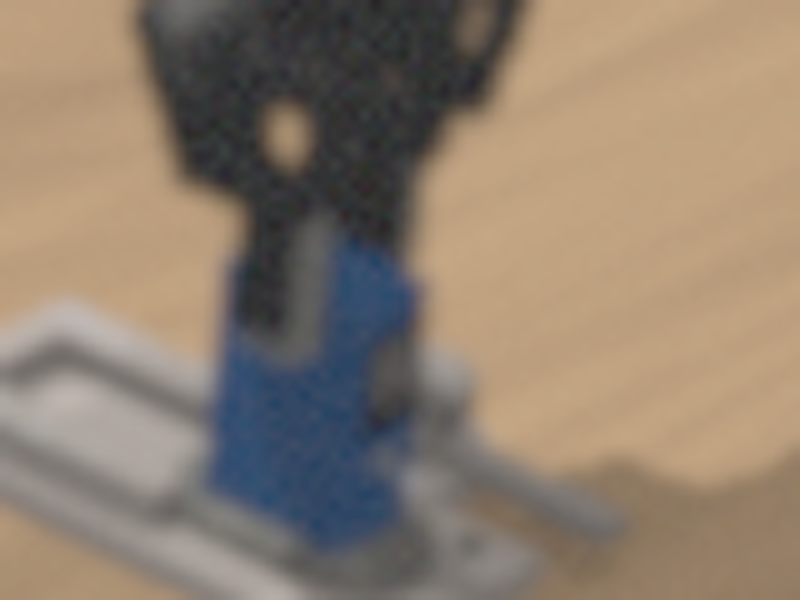

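The foot is flat on the floor with its nose entering the mouth (about (190,490) in the crop), and contact is only 4 N. I'll continue.

{"name": "apply_moves", "arguments": {"steps": [[[0, 0.5, 0, 0, 0, 0, 2], [0, 1, 0, 0, 0, 0, 2], [0, 1.6, 0, 0, 0, 0, 2], [0, 2.2, 0, 0, 0, 0, 2], [0, 2.8, 0, 0, 0, 0, 2], [0, 3.4, 0, 0, 0, 0, 2], [0, 4, 0, 0, 0, 0, 2], [0, 4.5, 0, 0, 0, 0, 2], [0, 5, 0, 0, 0, 0, 2], [0, 5, 0, 0, 0, 0, 2]]]}}

```text
t: 8.1
position: [0.5977, -0.0803, 0.0416]
orientation: [0.001, 0.708, 0.707, 0.001]
contact_force: [-0.2, -1.7, 4.3]
gripper_width: 0.0272
```

```bash
python3 p.py -c 0,5,0,0 ;  python3 - <<'E'
from rig import ctrl
s=ctrl.get_state();print(s["position"],s["orientation"],s["contact_force"],s["wrist_torque"])
E
```

```text
cmd [596.1716762463911, -80.10098205394364, 42.0, 89.92]
[ 0.59772481 -0.08025167  0.04161871] [0.0010905  0.70760069 0.70661125 0.00078918] [-0.20003282 -1.72388622  4.33195229] [-0.19415435  0.2106644  -0.01027232]
```

{"name": "apply_moves", "arguments": {"steps": [[[0, 0.1, 0, 0, 0, 0, 2], [0, 0.2, 0, 0, 0, 0, 2], [0, 0.3, 0, 0, 0, 0, 2], [0, 0.4, 0, 0, 0, 0, 2], [0, 0.5, 0, 0, 0, 0, 2], [0, 0.6, 0, 0, 0, 0, 2], [0, 0.7, 0, 0, 0, 0, 2], [0, 0.8, 0, 0, 0, 0, 2], [0, 0.8, 0, 0, 0, 0, 2], [0, 0.8, 0, 0, 0, 0, 2]]]}}

```text
t: 8.93
position: [0.6033, -0.0802, 0.0417]
orientation: [-0.0, 0.708, 0.707, -0.0]
contact_force: [-3.6, -0.6, 6.3]
gripper_width: 0.027
```

```bash
python3 p.py -c 0,0.8,0,0 ;  python3 - <<'E'
from rig import ctrl
s=ctrl.get_state();print(s["position"],s["orientation"],s["contact_force"],s["wrist_torque"])
E
```

```text
cmd [604.1716684481864, -80.11215215752695, 42.0, 89.92]
[ 0.60330284 -0.08020085  0.04165889] [-3.73840462e-04  7.07670684e-01  7.06542194e-01 -4.37752766e-04] [-3.56201379 -0.61514456  6.2927149 ] [-0.19859696  0.64297238  0.00203881]
```

{"name": "apply_moves", "arguments": {"steps": [[[0, 0.1, 0, 0, 0, 0, 2], [0, 0.1, 0, 0, 0, 0, 2], [0, 0.2, 0, 0, 0, 0, 2], [0, 0.2, 0, 0, 0, 0, 2], [0, 0.3, 0, 0, 0, 0, 2], [0, 0.3, 0, 0, 0, 0, 2], [0, 0.3, 0, 0, 0, 0, 2], [0, 0.3, 0, 0, 0, 0, 2], [0, 0.3, 0, 0, 0, 0, 2], [0, 0.3, 0, 0, 0, 0, 2]]]}}

```text
t: 9.77
position: [0.6039, -0.0802, 0.0419]
orientation: [-0.002, 0.708, 0.707, -0.002]
contact_force: [-8.9, -1.7, 11.5]
gripper_width: 0.027
```

```bash
python3 p.py -c 0,0.3,0,0 ;  python3 - <<'E'
from rig import ctrl
s=ctrl.get_state();print(s["position"],s["orientation"],s["contact_force"],s["wrist_torque"])
import cv2,numpy as np
for n,b in(("side",(280,130,100,75)),):
    i=ctrl.get_image(n)["pixels"][:,:,::-1]; x,y,w,h=b
    im=cv2.resize(i[y:y+h,x:x+w],(800,int(800*h/w)),interpolation=cv2.INTER_CUBIC)[:600]
    cv2.imwrite(f"pics/e3{n}.png",np.clip(255*(im/255.)**.6,0,255).astype(np.uint8))
E
```

```text
cmd [607.1716655238597, -80.1163409463707, 42.0, 89.92]
[ 0.60394196 -0.08024695  0.04193383] [-0.00208041  0.70756205  0.70664487 -0.00215397] [-8.93696826 -1.69982286 11.53655378] [-0.28619546  1.62751176 -0.00603844]
```

View pics/e3side.png

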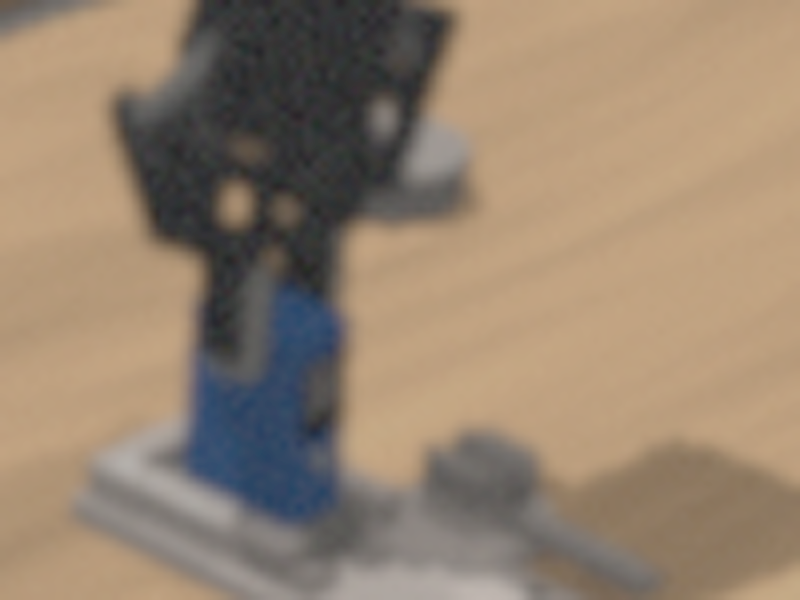

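The foot is firmly against the stop: the command is 3 mm beyond and it is not advancing. I'll relax the push, release and lift.

{"name": "apply_moves", "arguments": {"steps": [[[0, -0.2, 0, 0, 0, 0, 2], [0, -0.2, 0, 0, 0, 0, 3.5], [0, -0.2, 0, 0, 0, 0, 5.5], [0, -0.2, 0, 0, 0, 0, 5.5], [0, -0.2, 0, 0, 0, 0, 5.5], [0, -0.2, -1, 0, 0, 0, 5.5], [0, -0.2, -3, 0, 0, 0, 5.5], [0, -0.2, -6, 0, 0, 0, 5.5], [0, -0.2, -9, 0, 0, 0, 5.5], [0, -0.2, -11, 0, 0, 0, 5.5]]]}}

```text
t: 10.65
position: [0.6062, -0.0802, 0.1551]
orientation: [0.002, 0.708, 0.707, 0.001]
contact_force: [1.4, 0.0, 0.4]
gripper_width: 0.0551
```

```bash
python3 p.py -c 0,-0.2,-11,0 437,-281,152,20 437,-281,152,110 
```

```text
cmd [605.1716674734108, -80.11354842047487, 152.0, 89.92]
437,-281,152,20 [-20.11, -16.79, 0.0, 0.0, 0.0, 13.98]
437,-281,152,110 [-20.11, -16.79, 0.0, 0.0, 0.0, -4.02]
```

```bash
python3 p.py 437,-281,152,28
```

```text
437,-281,152,28 [-20.11, -16.79, 0.0, 0.0, 0.0, 12.38]
```

{"name": "apply_moves", "arguments": {"steps": [[[-3, -2.5, 0, 0, 0, 1.4, 5.5], [-6, -5, 0, 0, 0, 2.8, 5.5], [-9, -7.5, 0, 0, 0, 4.2, 5.5], [-12, -10, 0, 0, 0, 5.6, 5.5], [-15, -12.5, 0, 0, 0, 7, 5.5], [-17, -14.2, 0, 0, 0, 8.4, 5.5], [-19, -15.9, 0, 0, 0, 9.8, 5.5], [-20.1, -16.8, 0, 0, 0, 11.2, 5.5], [-20.1, -16.8, 0, 0, 0, 12.5, 5.5], [-20.1, -16.8, 0, 0, 0, 12.5, 5.5]]]}}

```text
t: 11.48
position: [0.4363, -0.2818, 0.1523]
orientation: [0.0, 0.972, 0.235, 0.0]
contact_force: [0.7, 0.6, 0.1]
gripper_width: 0.0554
```

```bash
python3 p.py -c -20.1,-16.8,0,12.5 437,-281,150,-35 437,-281,150,-69.5; python3 - <<'E'
from rig import ctrl
import cv2,numpy as np
for n,b in(("side",(280,130,100,75)),("top",(310,165,100,92))):
    i=ctrl.get_image(n)["pixels"][:,:,::-1]; x,y,w,h=b
    im=cv2.resize(i[y:y+h,x:x+w],(800,int(800*h/w)),interpolation=cv2.INTER_CUBIC)[:600]
    cv2.imwrite(f"pics/f1{n}.png",np.clip(255*(im/255.)**.6,0,255).astype(np.uint8))
E
```

```text
cmd [436.8911823831783, -280.87878031533273, 152.0, 27.42]
437,-281,150,-35 [0.0, 0.02, 0.2, 0.0, 0.0, 12.48]
437,-281,150,-69.5 [0.0, 0.02, 0.2, 0.0, 0.0, 19.38]
```

View pics/f1side.png

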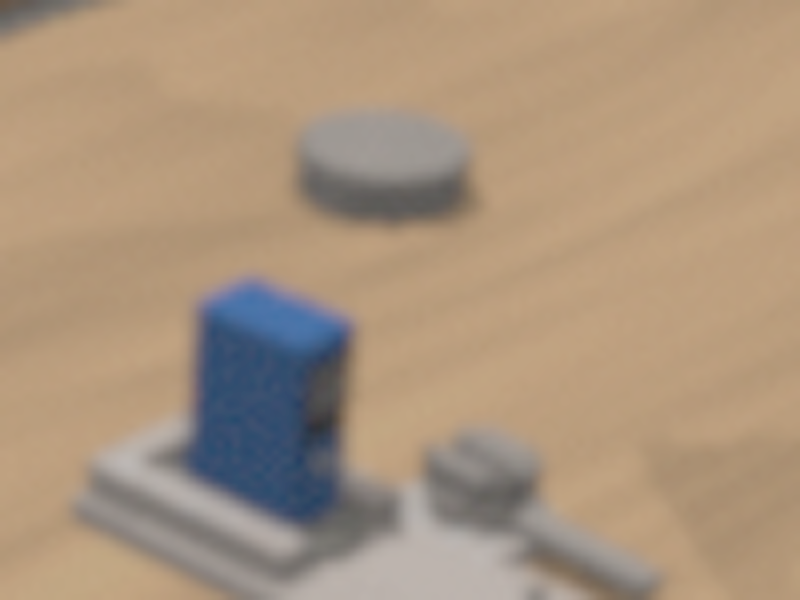

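View pics/f1top.png

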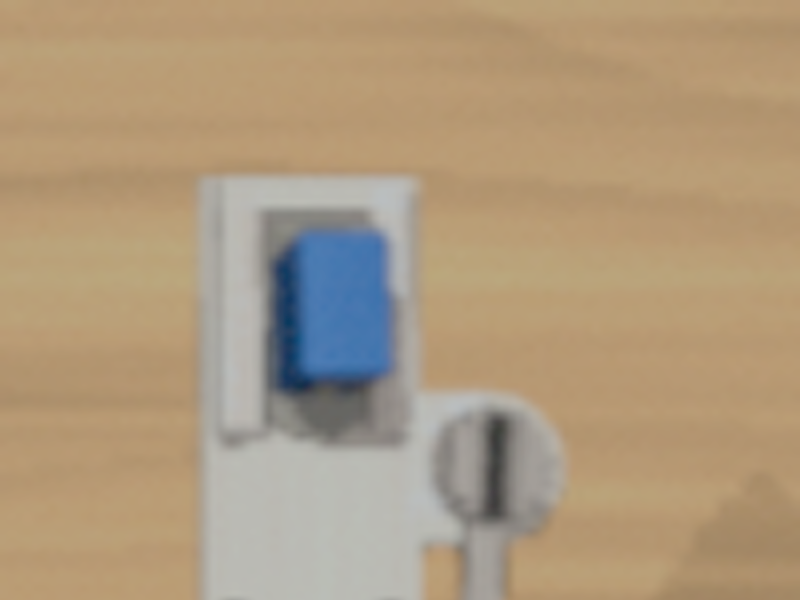

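The thermometer stands upright in the rail with its foot tail at the lip ends. I'll check this numerically and line up on the key.

{"name": "apply_moves", "arguments": {"steps": [[[0, 0, 0.2, 0, 0, 1.4, 5.5], [0, 0, 0.2, 0, 0, 2.8, 5.5], [0, 0, 0.2, 0, 0, 4.2, 5.5], [0, 0, 0.2, 0, 0, 5.6, 5.5], [0, 0, 0.2, 0, 0, 7, 5.5], [0, 0, 0.2, 0, 0, 8.4, 5.5], [0, 0, 0.2, 0, 0, 9.8, 5.5], [0, 0, 0.2, 0, 0, 11.2, 5.5], [0, 0, 0.2, 0, 0, 12.5, 5.5], [0, 0, 0.2, 0, 0, 12.5, 5.5]]]}}

```text
t: 12.42
position: [0.4372, -0.2803, 0.1497]
orientation: [0.0, 0.954, -0.301, 0.0]
contact_force: [0.4, 0.4, 0.3]
gripper_width: 0.055
```

```bash
python3 p.py -c 0,0,0.2,12.5 437,-281,100,-69.5 437,-281,52,-69.5; python3 - <<'E'
from h import *
from rig import ctrl
T=ctrl.get_image("top")
for z,pts in((.080,[(298,230),(388,232),(390,376),(302,378)]),(.018,[(499,412),(493,520)]),(.028,[(436,465),(562,465),(498,398),(498,530)])):
    P=np.array([ray(T,*crop2px(p,310,165,8),z) for p in pts])*1000; print(P.round(1)[:,:2].tolist(),P.mean(0))
E
```

```text
cmd [436.8911823831783, -280.87878031533273, 150.0, -35.08]
437,-281,100,-69.5 [0.02, 0.0, 5.0, 0.0, 0.0, 6.88]
437,-281,52,-69.5 [0.02, 0.0, 9.8, 0.0, 0.0, 6.88]
[[624.6, -66.7], [624.1, -93.1], [581.5, -93.3], [580.8, -67.6]] [602.7506459  -80.18050253  80.        ]
[[576.4, -136.9], [542.7, -134.6]] [ 559.50334122 -135.76805468   18.        ]
[[559.0, -115.4], [559.3, -154.1], [579.9, -134.7], [539.1, -134.2]] [ 559.30017155 -134.61356275   28.        ]
```

{"name": "apply_moves", "arguments": {"steps": [[[0, 0, 0, 0, 0, 1.4, 5.5], [0, 0, 0, 0, 0, 2.8, 5.5], [0, 0, 0, 0, 0, 4.2, 5.5], [0, 0, 1, 0, 0, 5.6, 5.5], [0, 0, 2, 0, 0, 6.9, 5.5], [0, 0, 3, 0, 0, 6.9, 5.5], [0, 0, 4, 0, 0, 6.9, 5.5], [0, 0, 4, 0, 0, 6.9, 5.5], [0, 0, 4, 0, 0, 6.9, 5.5], [0, 0, 4, 0, 0, 6.9, 5.5]]]}}

```text
t: 13.3
position: [0.4369, -0.281, 0.1098]
orientation: [0.0, 0.822, -0.57, 0.0]
contact_force: [0.0, -1.2, 0.5]
gripper_width: 0.0552
```

```bash
python3 p.py -c 0,0,4,6.9 437,-281,52,-69.5;  python3 - <<'E'
from rig import ctrl
import cv2,numpy as np
for n,b in(("side",(370,120,90,85)),):
    i=ctrl.get_image(n)["pixels"][:,:,::-1]; x,y,w,h=b
    im=cv2.resize(i[y:y+h,x:x+w],(600,int(600*h/w)),interpolation=cv2.INTER_CUBIC)[:600]
    cv2.imwrite(f"pics/g1{n}.png",np.clip(255*(im/255.)**.5,0,255).astype(np.uint8))
print(ctrl.get_state()["position"])
E
```

```text
cmd [436.8911823831783, -280.87878031533273, 110.0, -69.58]
437,-281,52,-69.5 [0.02, -0.01, 5.8, 0.0, 0.0, -0.02]
[ 0.4370303  -0.28110963  0.10997262]
```

View pics/g1side.png

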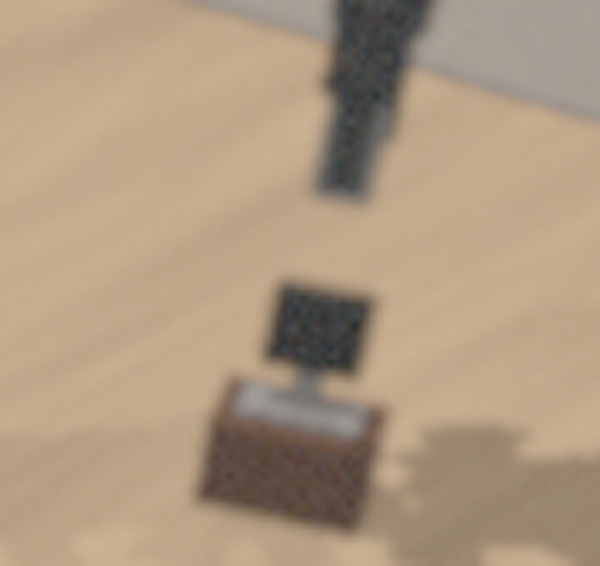

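The fingers are centred above the key. Descending and closing.

{"name": "apply_moves", "arguments": {"steps": [[[0, 0, 1.5, 0, 0, 0, 5.5], [0, 0, 3, 0, 0, 0, 5.5], [0, 0, 4.5, 0, 0, 0, 5.5], [0, 0, 5.4, 0, 0, 0, 5.5], [0, 0, 5.8, 0, 0, 0, 5.5], [0, 0, 5.8, 0, 0, 0, 3], [0, 0, 5.8, 0, 0, 0, 1.5], [0, 0, 5.8, 0, 0, 0, 0.5], [0, 0, 5.8, 0, 0, 0, 0.5], [0, 0, 5.8, 0, 0, 0, 0.5]]], "squeeze": 60}}

```text
t: 14.18
position: [0.4373, -0.2814, 0.0525]
orientation: [0.0, 0.821, -0.571, 0.001]
contact_force: [0.1, -0.1, 3.6]
gripper_width: 0.0121
```

```bash
python3 p.py -c 0,0,5.8,0 ;  python3 - <<'E'
from rig import ctrl
s=ctrl.get_state();print(s)
import cv2,numpy as np
for n,b in(("side",(370,120,90,85)),):
    i=ctrl.get_image(n)["pixels"][:,:,::-1]; x,y,w,h=b
    im=cv2.resize(i[y:y+h,x:x+w],(600,int(600*h/w)),interpolation=cv2.INTER_CUBIC)[:600]
    cv2.imwrite(f"pics/g2{n}.png",np.clip(255*(im/255.)**.5,0,255).astype(np.uint8))
E
```

```text
cmd [436.8911823831783, -280.87878031533273, 52.0, -69.58]
{'t': 14.1833, 'joint_positions': array([-5.93769905e-01,  3.87861314e-01,  1.90841697e+00, -9.62934189e-05,
        8.42928618e-01,  6.20648766e-01]), 'dq': array([-1.40845290e-03, -1.37538049e-03, -1.07264875e-03, -8.15817558e-04,
        5.30368415e-05,  2.14778309e-03]), 'tau': array([ 7.38876709e-02, -3.78014839e+01, -1.67651296e+01,  2.46080785e-02,
        6.72580882e-04,  2.65472510e-03]), 'position': array([ 0.43733846, -0.28137099,  0.05251009]), 'orientation': array([ 1.99499241e-05,  8.21261171e-01, -5.70551193e-01,  1.19325146e-03]), 'contact_force': array([ 0.10929916, -0.09329739,  3.60449702]), 'wrist_torque': array([ 0.01541311, -0.01632497, -0.00703478]), 'gripper_width': 0.012113021152401178}
```

View pics/g2side.png

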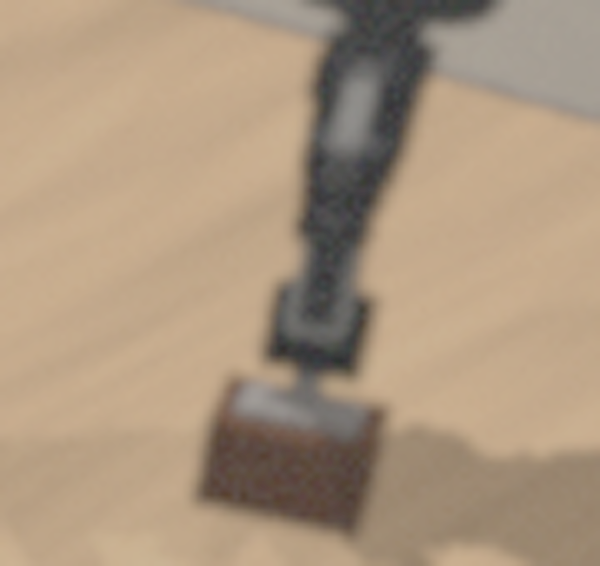

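{"name": "apply_moves", "arguments": {"steps": [[[0, 0, -0.5, 0, 0, 0, 0.5], [0, 0, -1.5, 0, 0, 0, 0.5], [0, 0, -3, 0, 0, 0, 0.5], [0, 0, -4.5, 0, 0, 0, 0.5], [0, 0, -6, 0, 0, -1.2, 0.5], [0, 0, -7, 0, 0, -2.4, 0.5], [0, 0, -7, 0, 0, -3.6, 0.5], [0, 0, -7, 0, 0, -4.8, 0.5], [0, 0, -7, 0, 0, -6, 0.5], [0, 0, -7, 0, 0, -7.1, 0.5]]]}}

```text
t: 15.07
position: [0.4365, -0.2808, 0.1223]
orientation: [0.0, 0.957, -0.291, 0.0]
contact_force: [0.0, 0.2, -0.4]
gripper_width: 0.0125
```

```bash
python3 p.py -c 0,0,-7,-7.1 500,-200,122,26; python3 -c "
from rig import ctrl;s=ctrl.get_state();print(s['position'],s['gripper_width'],s['contact_force'])"
```

```text
cmd [436.8911823831783, -280.87878031533273, 122.0, -34.08]
500,-200,122,26 [0.69, -10.24, 0.0, 0.0, 0.0, -12.02]
[ 0.43650511 -0.28078075  0.12228804] 0.012468798373689392 [ 0.02983168  0.17212814 -0.44937275]
```

{"name": "apply_moves", "arguments": {"steps": [[[0, -1, 0, 0, 0, -1.2, 0.5], [0, -2, 0, 0, 0, -2.5, 0.5], [0, -3.2, 0, 0, 0, -3.8, 0.5], [0, -4.5, 0, 0, 0, -5.1, 0.5], [0.2, -5.8, 0, 0, 0, -6.4, 0.5], [0.4, -7.1, 0, 0, 0, -7.7, 0.5], [0.5, -8.2, 0, 0, 0, -9, 0.5], [0.6, -9.2, 0, 0, 0, -10.3, 0.5], [0.7, -10, 0, 0, 0, -11.4, 0.5], [0.7, -10.2, 0, 0, 0, -12, 0.5]]]}}

```text
t: 15.9
position: [0.5003, -0.1994, 0.1221]
orientation: [-0.0, 0.974, 0.227, 0.0]
contact_force: [0.2, -1.1, -0.7]
gripper_width: 0.0122
```

```bash
python3 p.py -c 0.7,-10.2,0,-12 559.3,-135,95,86.1
```

```text
cmd [499.8446653803323, -200.31911932717412, 122.0, 25.92]
559.3,-135,95,86.1 [8.2, -3.28, 2.7, 0.0, 0.0, -12.04]
```

{"name": "apply_moves", "arguments": {"steps": [[[0.8, -0.3, 0, 0, 0, -1.3, 0.5], [1.7, -0.7, 0, 0, 0, -2.6, 0.5], [2.7, -1.1, 0, 0, 0, -3.9, 0.5], [3.8, -1.5, 0, 0, 0, -5.2, 0.5], [4.9, -2, 0.5, 0, 0, -6.5, 0.5], [6, -2.4, 1, 0, 0, -7.8, 0.5], [7, -2.8, 1.5, 0, 0, -9.1, 0.5], [7.8, -3.1, 2, 0, 0, -10.4, 0.5], [8.2, -3.3, 2.5, 0, 0, -11.5, 0.5], [8.2, -3.3, 2.7, 0, 0, -12, 0.5]]]}}

```text
t: 16.73
position: [0.5591, -0.1339, 0.0944]
orientation: [-0.0, 0.73, 0.683, -0.0]
contact_force: [-0.8, -0.5, 0.0]
gripper_width: 0.0125
```

```bash
python3 p.py -c 8.2,-3.3,2.7,-12 559.3,-135,95,86.1;  python3 - <<'E'
from rig import ctrl
import cv2,numpy as np
for n,b in(("side",(300,130,80,75)),("top",(310,165,100,92))):
    i=ctrl.get_image(n)["pixels"][:,:,::-1]; x,y,w,h=b
    im=cv2.resize(i[y:y+h,x:x+w],(640,int(640*h/w)),interpolation=cv2.INTER_CUBIC)[:600]
    cv2.imwrite(f"pics/k1{n}.png",np.clip(255*(im/255.)**.5,0,255).astype(np.uint8))
s=ctrl.get_state();print(s["position"],s["orientation"])
E
```

```text
cmd [559.171075709294, -134.7952531601074, 95.0, 85.92]
559.3,-135,95,86.1 [-0.02, 0.01, 0.0, 0.0, 0.0, -0.04]
[ 0.55857591 -0.13445534  0.09447454] [-4.26958288e-04  7.31754501e-01  6.81568082e-01 -3.42150830e-04]
```

View pics/k1side.png

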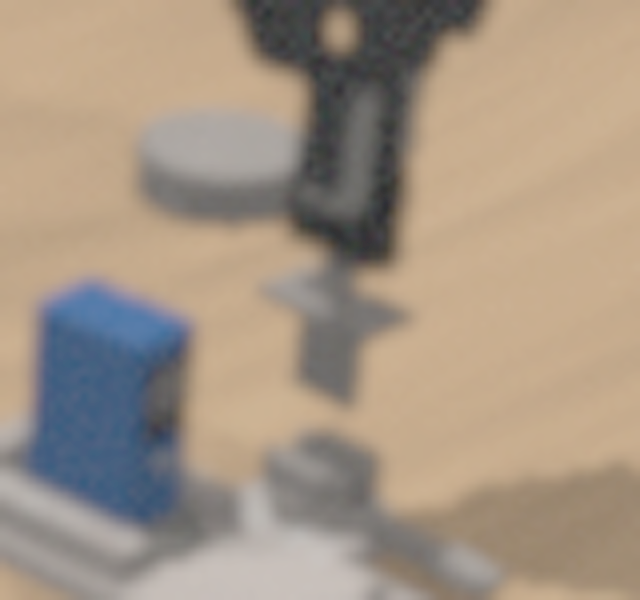

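View pics/k1top.png

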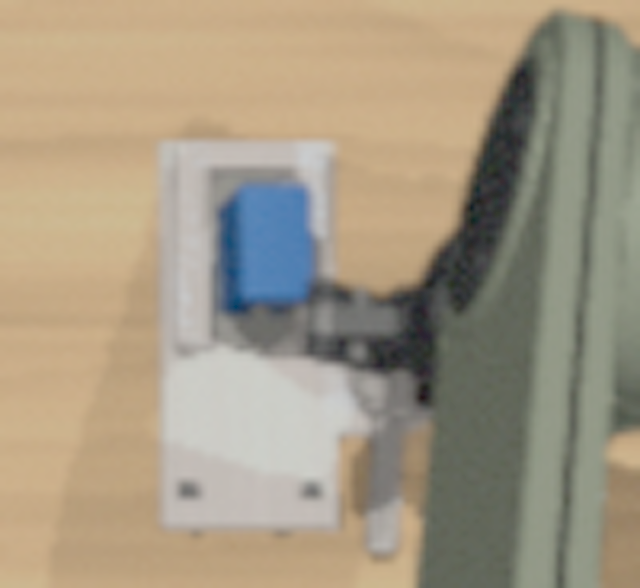

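```bash
python3 - <<'E'
from h import *
from rig import ctrl
S=ctrl.get_image("side")
for z,pts in((.048,[(301,381),(353,406)]),(.028,[(324,460)]),(.0775,[(262,285),(412,318)])):
    print([(1000*ray(S,*crop2px(p,300,130,8),z)[:2]).round(1).tolist() for p in pts])
print(proj(S,[.5593,-.135,.028]),crop2px((324,460),300,130,8))
i=cv2.resize(S["pixels"][160:200,325:355,::-1],None,fx=15,fy=15,interpolation=cv2.INTER_CUBIC)
cv2.imwrite("pics/k2.png",np.clip(255*(i/255.)**.6,0,255).astype(np.uint8))
print(ctrl.get_state()["position"])
E
```

```text
[[570.8, -136.9], [549.5, -135.5]]
[[555.4, -132.0]]
[[585.6, -131.7], [540.3, -147.4]]
[339.57265389 186.12073636] (340.0625, 187.0625)
[ 0.55876246 -0.13465412  0.0948043 ]
```

View pics/k2.png

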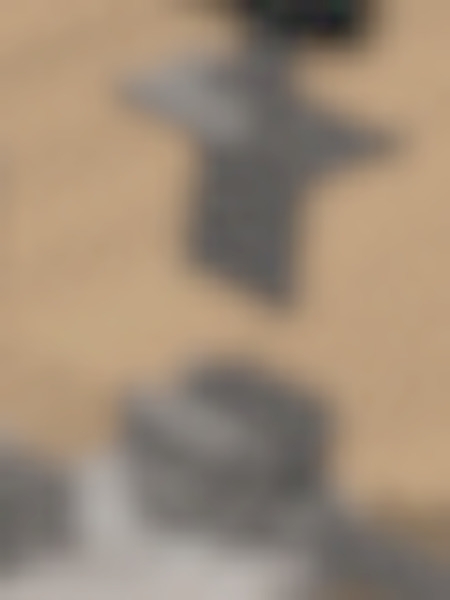

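The blade (tip edge about (190,265)–(290,305) in the zoom) sits above the head and parallel to its slot, so I'll insert it slowly.

{"name": "apply_moves", "arguments": {"steps": [[[0, 0, 0.7, 0, 0, 0, 0.5], [0, 0, 1.4, 0, 0, 0, 0.5], [0, 0, 1.8, 0, 0, 0, 0.5], [0, 0, 2, 0, 0, 0, 0.5], [0, 0, 2.2, 0, 0, 0, 0.5], [0, 0, 2.3, 0, 0, 0, 0.5], [0, 0, 2.4, 0, 0, 0, 0.5], [0, 0, 2.5, 0, 0, 0, 0.5], [0, 0, 2.5, 0, 0, 0, 0.5], [0, 0, 2.5, 0, 0, 0, 0.5]]]}}

```text
t: 17.72
position: [0.559, -0.1348, 0.0696]
orientation: [0.0, 0.732, 0.681, 0.0]
contact_force: [-1.0, 0.1, -0.9]
gripper_width: 0.0125
```

```bash
python3 p.py -c 0,0,2.5,0; python3 -c "
from rig import ctrl;s=ctrl.get_state();print(s['position'],s['orientation'],s['gripper_width'],s['contact_force'],s['wrist_torque'])"
```

```text
cmd [559.171075709294, -134.7952531601074, 70.0, 85.92]
[ 0.55897658 -0.1348131   0.06958311] [1.32456843e-04 7.31845863e-01 6.81470186e-01 2.98373272e-05] 0.012468500954119305 [-0.96505553  0.14358653 -0.86745673] [-0.01865952  0.04366197  0.06661581]
```

{"name": "apply_moves", "arguments": {"steps": [[[0, 0, 0.1, 0, 0, 0, 0.5], [0, 0, 0.2, 0, 0, 0, 0.5], [0, 0, 0.3, 0, 0, 0, 0.5], [0, 0, 0.4, 0, 0, 0, 0.5], [0, 0, 0.4, 0, 0, 0, 0.5], [0, 0, 0.5, 0, 0, 0, 0.5], [0, 0, 0.5, 0, 0, 0, 0.5], [0, 0, 0.5, 0, 0, 0, 0.5], [0, 0, 0.5, 0, 0, 0, 0.5], [0, 0, 0.5, 0, 0, 0, 0.5]]]}}

```text
t: 18.55
position: [0.5589, -0.1348, 0.0645]
orientation: [0.0, 0.732, 0.681, -0.0]
contact_force: [-0.4, 0.6, -1.0]
gripper_width: 0.0125
```

```bash
python3 p.py -c 0,0,0.5,0; python3 - <<'E'
from rig import ctrl
import cv2,numpy as np
s=ctrl.get_state();print(s['position'],s['orientation'],s['gripper_width'],s['contact_force'],s['wrist_torque'])
i=cv2.resize(ctrl.get_image("side")["pixels"][150:210,310:370,::-1],None,fx=9,fy=9,interpolation=cv2.INTER_CUBIC)
cv2.imwrite("pics/k3.png",np.clip(255*(i/255.)**.6,0,255).astype(np.uint8))
E
```

```text
cmd [559.171075709294, -134.7952531601074, 65.0, 85.92]
[ 0.55885001 -0.13478602  0.06449207] [ 8.05866887e-06  7.31840923e-01  6.81475503e-01 -5.24907612e-05] 0.012514217089038169 [-0.3850657   0.59297025 -1.01673338] [-0.00874732 -0.02385881  0.00256921]
```

View pics/k3.png

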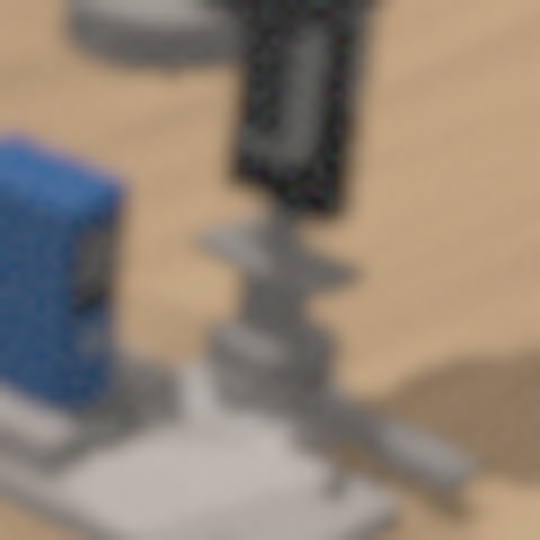

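The blade is down in the slot with no side load. I'll turn clockwise, watching the torque.

{"name": "apply_moves", "arguments": {"steps": [[[0, 0, 0, 0, 0, 0.8, 0.5], [0, 0, 0, 0, 0, 1.6, 0.5], [0, 0, 0, 0, 0, 2.4, 0.5], [0, 0, 0, 0, 0, 3.2, 0.5], [0, 0, 0, 0, 0, 4, 0.5], [0, 0, 0, 0, 0, 5, 0.5], [0, 0, 0, 0, 0, 6, 0.5], [0, 0, 0, 0, 0, 7, 0.5], [0, 0, 0, 0, 0, 8, 0.5], [0, 0, 0, 0, 0, 8, 0.5]]]}}

```text
t: 19.43
position: [0.5585, -0.1351, 0.0645]
orientation: [0.0, 0.921, 0.39, -0.001]
contact_force: [-0.6, -0.7, 0.3]
gripper_width: 0.0125
```

```bash
python3 p.py -c 0,0,0,8; python3 - <<'E'
from rig import ctrl
import cv2,numpy as np
s=ctrl.get_state();print(s['position'],s['orientation'],s['gripper_width'],s['contact_force'],s['wrist_torque'])
i=cv2.resize(ctrl.get_image("side")["pixels"][150:210,310:370,::-1],None,fx=9,fy=9,interpolation=cv2.INTER_CUBIC)
cv2.imwrite("pics/k4.png",np.clip(255*(i/255.)**.6,0,255).astype(np.uint8))
E
```

```text
cmd [559.171075709294, -134.7952531601074, 65.0, 45.92]
[ 0.55846099 -0.13510122  0.0644574 ] [ 1.11110503e-04  9.20958009e-01  3.89661438e-01 -5.45207154e-04] 0.012496470607227944 [-0.58202861 -0.72407662  0.29696642] [-0.2833269   0.2630257   0.08769306]
```

View pics/k4.png

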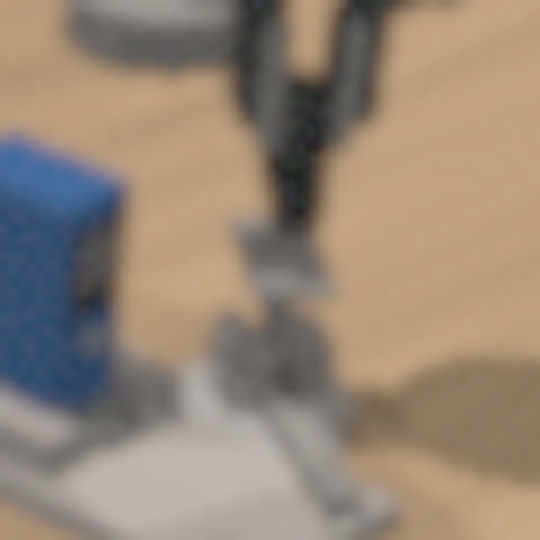

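The cam follows, with its lobe now swinging over the track and torque at 0.09 N m. Continuing.

{"name": "apply_moves", "arguments": {"steps": [[[0, 0, 0, 0, 0, 1, 0.5], [0, 0, 0, 0, 0, 2, 0.5], [0, 0, 0, 0, 0, 3, 0.5], [0, 0, 0, 0, 0, 4, 0.5], [0, 0, 0, 0, 0, 5, 0.5], [0, 0, 0, 0, 0, 6, 0.5], [0, 0, 0, 0, 0, 7, 0.5], [0, 0, 0, 0, 0, 8, 0.5], [0, 0, 0, 0, 0, 9, 0.5], [0, 0, 0, 0, 0, 9.6, 0.5]]]}}

```text
t: 20.32
position: [0.5585, -0.1347, 0.0645]
orientation: [-0.0, 1.0, -0.019, -0.0]
contact_force: [-1.4, -0.3, -0.4]
gripper_width: 0.0121
```

```bash
python3 p.py -c 0,0,0,9.6; python3 - <<'E'
from rig import ctrl
s=ctrl.get_state();print(s['position'],s['orientation'],s['gripper_width'],s['contact_force'],s['wrist_torque'])
E
```

```text
cmd [559.171075709294, -134.7952531601074, 65.0, -2.0799999999999983]
[ 0.55848627 -0.13472327  0.06447731] [-2.98795747e-05  9.99824561e-01 -1.87260127e-02 -4.26702793e-04] 0.01212859631538356 [-1.37871113 -0.30044426 -0.37999677] [-0.13141273  0.27814353  0.15484641]
```

{"name": "apply_moves", "arguments": {"steps": [[[0, 0, 0, 0, 0, 0.2, 0.5], [0, 0, 0, 0, 0, 0.4, 0.5], [0, 0, 0, 0, 0, 0.6, 0.5], [0, 0, 0, 0, 0, 0.8, 0.5], [0, 0, 0, 0, 0, 1, 0.5], [0, 0, 0, 0, 0, 1.2, 0.5], [0, 0, 0, 0, 0, 1.4, 0.5], [0, 0, 0, 0, 0, 1.6, 0.5], [0, 0, 0, 0, 0, 1.6, 0.5], [0, 0, 0, 0, 0, 1.6, 0.5]]]}}

```text
t: 21.15
position: [0.5587, -0.1347, 0.0645]
orientation: [0.0, 0.996, -0.088, -0.0]
contact_force: [-1.8, 0.9, -0.0]
gripper_width: 0.0121
```

```bash
python3 p.py -c 0,0,0,1.6; python3 - <<'E'
from rig import ctrl
import cv2,numpy as np
s=ctrl.get_state();print(s['position'],s['orientation'],s['gripper_width'],s['contact_force'],s['wrist_torque'])
o=s['orientation'];print(np.degrees(2*np.arctan2(o[2],o[1])))
i=cv2.resize(ctrl.get_image("side")["pixels"][150:210,310:370,::-1],None,fx=9,fy=9,interpolation=cv2.INTER_CUBIC)
cv2.imwrite("pics/k5.png",np.clip(255*(i/255.)**.6,0,255).astype(np.uint8))
E
```

```text
cmd [559.171075709294, -134.7952531601074, 65.0, -10.079999999999998]
[ 0.55868348 -0.13472037  0.06446538] [ 7.61905230e-06  9.96141896e-01 -8.77568363e-02 -2.48133794e-04] 0.01213937061763806 [-1.79019912  0.85701275 -0.04378213] [0.07912144 0.50055365 0.16553372]
-10.069145498765769
```

View pics/k5.png

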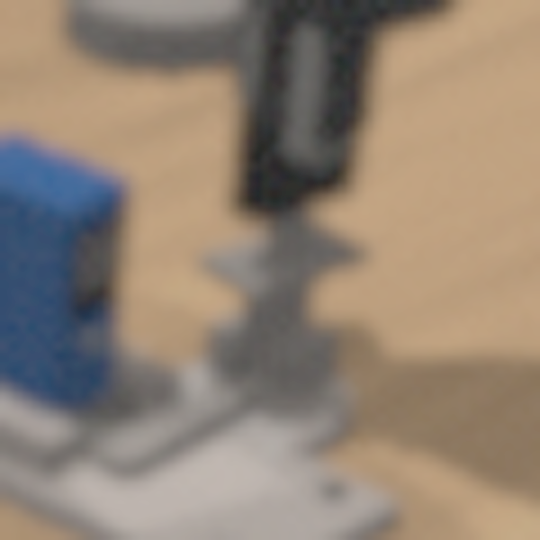

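The lobe lies across the track. I'll turn a little further to be sure it is at its end stop, where torque should rise.

{"name": "apply_moves", "arguments": {"steps": [[[0, 0, 0, 0, 0, 0.2, 0.5], [0, 0, 0, 0, 0, 0.4, 0.5], [0, 0, 0, 0, 0, 0.6, 0.5], [0, 0, 0, 0, 0, 0.8, 0.5], [0, 0, 0, 0, 0, 1, 0.5], [0, 0, 0, 0, 0, 1, 0.5], [0, 0, 0, 0, 0, 1, 0.5], [0, 0, 0, 0, 0, 1, 0.5], [0, 0, 0, 0, 0, 1, 0.5], [0, 0, 0, 0, 0, 1, 0.5]]]}}

```text
t: 22.03
position: [0.5588, -0.1348, 0.0645]
orientation: [0.0, 0.991, -0.131, -0.0]
contact_force: [-2.4, 0.5, -0.4]
gripper_width: 0.0124
```

```bash
python3 p.py -c 0,0,0,1; python3 - <<'E'
from rig import ctrl
import cv2,numpy as np
s=ctrl.get_state();print(s['position'],s['orientation'],s['gripper_width'],s['contact_force'],s['wrist_torque'])
o=s['orientation'];print(np.degrees(2*np.arctan2(o[2],o[1])))
i=cv2.resize(ctrl.get_image("top")["pixels"][170:260,320:410,::-1],None,fx=6.5,fy=6.5,interpolation=cv2.INTER_CUBIC)
cv2.imwrite("pics/k6.png",np.clip(255*(i/255.)**.6,0,255).astype(np.uint8))
E
```

```text
cmd [559.171075709294, -134.7952531601074, 65.0, -15.079999999999998]
[ 0.55880298 -0.13477387  0.0644712 ] [ 3.29363023e-05  9.91359571e-01 -1.31172377e-01 -9.15165686e-05] 0.012446728379927255 [-2.41866227  0.51928898 -0.35644486] [0.22835821 0.58807186 0.81672269]
-15.074689557544911
```

View pics/k6.png

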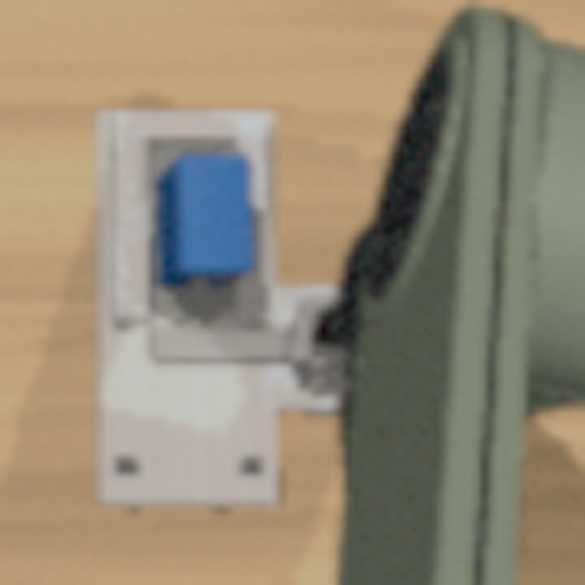

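Torque jumped to 0.82 N m, so the cam is at its end stop, and the lobe lies square across the track at crop (155–300, 340). I'll back off within the play and withdraw.

{"name": "apply_moves", "arguments": {"steps": [[[0, 0, 0, 0, 0, -0.6, 0.5], [0, 0, 0, 0, 0, -1.2, 0.5], [0, 0, 0, 0, 0, -1.7, 0.5], [0, 0, 0, 0, 0, -1.9, 0.5], [0, 0, -0.3, 0, 0, -1.9, 0.5], [0, 0, -0.8, 0, 0, -1.9, 0.5], [0, 0, -1.6, 0, 0, -1.9, 0.5], [0, 0, -2.8, 0, 0, -1.9, 0.5], [0, 0, -4.2, 0, 0, -1.9, 0.5], [0, 0, -5.5, 0, 0, -1.9, 0.5]]]}}

```text
t: 22.92
position: [0.5601, -0.135, 0.1213]
orientation: [0.0, 0.999, -0.049, 0.002]
contact_force: [-0.2, 0.3, -0.8]
gripper_width: 0.0123
```

```bash
python3 p.py -c 0,0,-5.5,-1.9 437,-281,120,-69.6; python3 - <<'E'
from rig import ctrl
import cv2,numpy as np
s=ctrl.get_state();print(s['position'],s['orientation'],s['gripper_width'],s['contact_force'],s['wrist_torque'])
i=cv2.resize(ctrl.get_image("side")["pixels"][140:210,310:380,::-1],None,fx=8,fy=8,interpolation=cv2.INTER_CUBIC)
cv2.imwrite("pics/k7.png",np.clip(255*(i/255.)**.6,0,255).astype(np.uint8))
E
```

```text
cmd [559.171075709294, -134.7952531601074, 120.0, -5.579999999999998]
437,-281,120,-69.6 [-10.74, 15.74, 0.0, 0.0, 0.0, 12.8]
[ 0.56013243 -0.13500247  0.12134833] [ 2.28174205e-04  9.98784773e-01 -4.92562939e-02  1.65596265e-03] 0.012319958152852795 [-0.18546409  0.2582183  -0.78873146] [-0.00057482  0.01773596 -0.03697401]
```

View pics/k7.png

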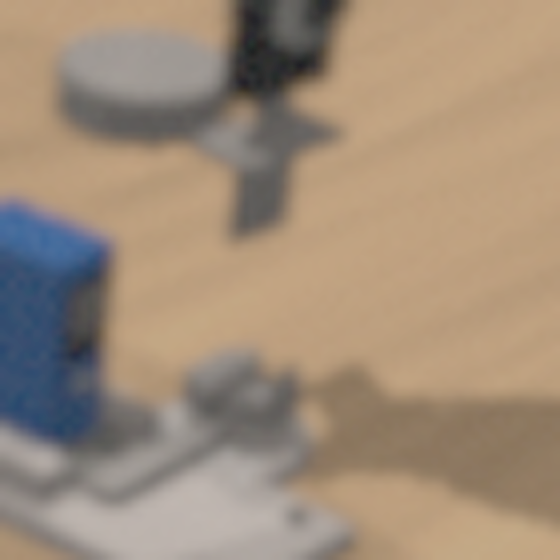

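The cam is seated and the key came out upright. Moving back above the stand.

{"name": "apply_moves", "arguments": {"steps": [[[-1, 1.4, 0, 0, 0, 1.3, 0.5], [-2, 2.9, 0, 0, 0, 2.6, 0.5], [-3.2, 4.7, 0, 0, 0, 3.9, 0.5], [-4.5, 6.6, 0, 0, 0, 5.2, 0.5], [-5.8, 8.5, 0, 0, 0, 6.5, 0.5], [-7.1, 10.4, 0, 0, 0, 7.8, 0.5], [-8.4, 12.3, 0, 0, 0, 9.1, 0.5], [-9.6, 14, 0, 0, 0, 10.4, 0.5], [-10.4, 15.2, 0, 0, 0, 11.6, 0.5], [-10.7, 15.7, 0, 0, 0, 12.8, 0.5]]]}}

```text
t: 23.8
position: [0.4365, -0.2825, 0.1202]
orientation: [0.0, 0.819, -0.574, 0.001]
contact_force: [0.3, -0.2, -0.8]
gripper_width: 0.012
```

```bash
python3 p.py -c -10.7,15.7,0,12.8 437.1,-281.2,110,-69.6; python3 - <<'E'
from rig import ctrl
import cv2,numpy as np
T=ctrl.get_image("top");S=ctrl.get_image("side")
s=ctrl.get_state();print(s['position'],s['orientation'],s['gripper_width'],s['contact_force'],s['wrist_torque'])
f=lambda i:np.clip(255*(cv2.resize(i[:,:,::-1],None,fx=10,fy=10,interpolation=cv2.INTER_CUBIC)/255.)**.5,0,255).astype(np.uint8)
cv2.imwrite("pics/m1.png",f(S["pixels"][140:200,390:450])); cv2.imwrite("pics/m2.png",f(T["pixels"][185:240,320:390]))
E
```

```text
cmd [437.4121331274023, -280.647095456801, 120.0, -69.58]
437.1,-281.2,110,-69.6 [0.04, 0.05, 1.0, 0.0, 0.0, 0.0]
[ 0.4371627  -0.28184964  0.12010116] [-3.23531823e-05  8.20546905e-01 -5.71578071e-01  1.13312693e-03] 0.012161541280721225 [ 0.20766876  0.55785803 -0.56201635] [ 0.03826539  0.0197055  -0.01335563]
```

View pics/m1.png

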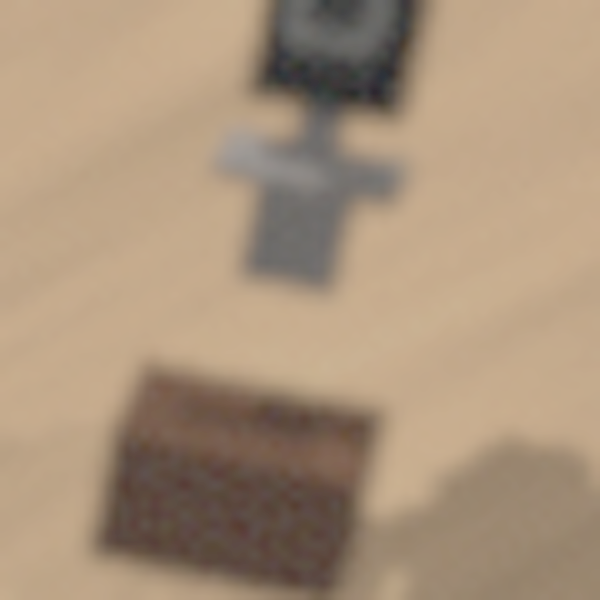

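View pics/m2.png

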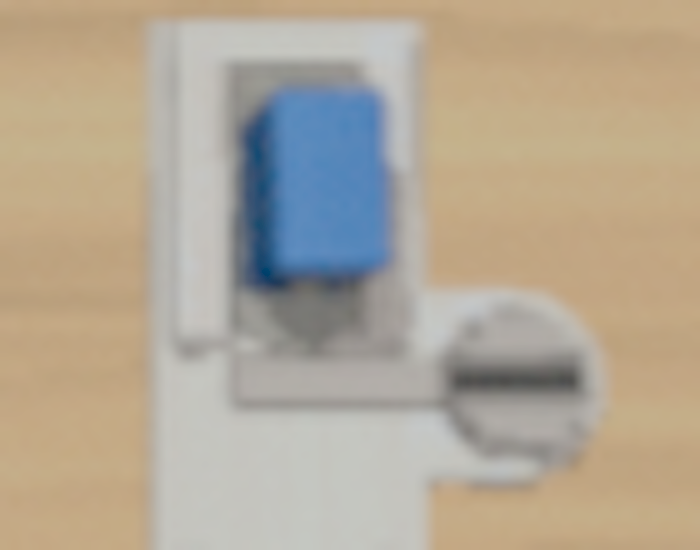

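The cam slot is horizontal, at crop (450–580, 380), so the cam is seated. The key hangs plumb over the stand's open slot. Lowering.

{"name": "apply_moves", "arguments": {"steps": [[[0, 0, 0.8, 0, 0, 0, 0.5], [0, 0, 2, 0, 0, 0, 0.5], [0, 0, 3, 0, 0, 0, 0.5], [0, 0, 3.6, 0, 0, 0, 0.5], [0, 0, 4.2, 0, 0, 0, 0.5], [0, 0, 4.8, 0, 0, 0, 0.5], [0, 0, 5.4, 0, 0, 0, 0.5], [0, 0, 6, 0, 0, 0, 0.5], [0, 0, 6.2, 0, 0, 0, 0.5], [0, 0, 6.2, 0, 0, 0, 0.5]]]}}

```text
t: 24.73
position: [0.4368, -0.2805, 0.0569]
orientation: [0.0, 0.821, -0.571, -0.001]
contact_force: [-0.0, -0.1, -0.2]
gripper_width: 0.0126
```

```bash
python3 p.py -c 0,0,6.2,0; python3 - <<'E'
from rig import ctrl
import cv2,numpy as np
S=ctrl.get_image("side")
s=ctrl.get_state();print(s['position'],s['orientation'],s['gripper_width'],s['contact_force'],s['wrist_torque'])
f=lambda i:np.clip(255*(cv2.resize(i[:,:,::-1],None,fx=10,fy=10,interpolation=cv2.INTER_CUBIC)/255.)**.5,0,255).astype(np.uint8)
cv2.imwrite("pics/m3.png",f(S["pixels"][145:205,390:440]))
E
```

```text
cmd [437.4121331274023, -280.647095456801, 58.0, -69.58]
[ 0.4370983  -0.28065345  0.05734325] [ 2.09569198e-05  8.21231257e-01 -5.70595487e-01 -1.09317841e-04] 0.012387057546491486 [-0.45871399 -0.36161108 -0.89549848] [0.0162744  0.00765006 0.01897654]
```

View pics/m3.png

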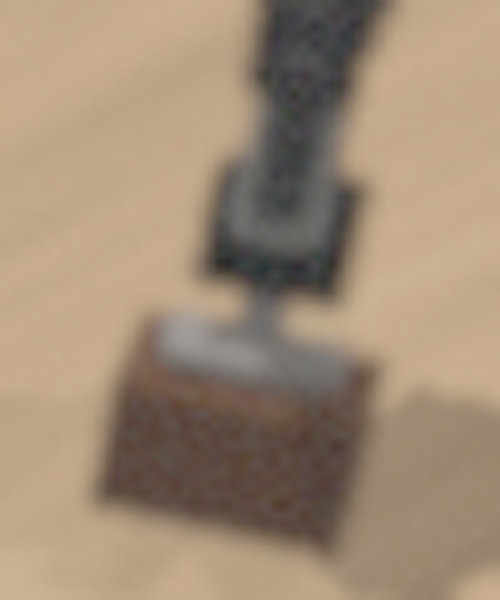

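The blade is in the stand's slot and the shoulder is just above the top. I'll lower the last 5 mm until contact.

{"name": "apply_moves", "arguments": {"steps": [[[0, 0, 0.1, 0, 0, 0, 0.5], [0, 0, 0.2, 0, 0, 0, 0.5], [0, 0, 0.3, 0, 0, 0, 0.5], [0, 0, 0.4, 0, 0, 0, 0.5], [0, 0, 0.5, 0, 0, 0, 0.5], [0, 0, 0.5, 0, 0, 0, 0.5], [0, 0, 0.5, 0, 0, 0, 0.5], [0, 0, 0.5, 0, 0, 0, 0.5], [0, 0, 0.5, 0, 0, 0, 0.5], [0, 0, 0.5, 0, 0, 0, 0.5]]]}}

```text
t: 25.62
position: [0.4372, -0.2807, 0.0525]
orientation: [0.0, 0.821, -0.571, 0.0]
contact_force: [0.7, -0.0, -0.2]
gripper_width: 0.0123
```

```bash
python3 p.py -c 0,0,0.5,0; python3 - <<'E'
from rig import ctrl
s=ctrl.get_state();print(s['position'],s['orientation'],s['gripper_width'],s['contact_force'],s['wrist_torque'])
E
```

```text
cmd [437.4121331274023, -280.647095456801, 53.0, -69.58]
[ 0.43716795 -0.28068765  0.05254012] [ 3.65000836e-05  8.21230832e-01 -5.70596100e-01  1.01378153e-04] 0.012345300655917517 [ 0.74315799 -0.01727412 -0.19183776] [0.00245195 0.0294362  0.04583721]
```

{"name": "apply_moves", "arguments": {"steps": [[[0, 0, 0.1, 0, 0, 0, 0.5], [0, 0, 0.1, 0, 0, 0, 0.5], [0, 0, 0.1, 0, 0, 0, 2], [0, 0, 0.1, 0, 0, 0, 4], [0, 0, 0.1, 0, 0, 0, 5], [0, 0, 0.1, 0, 0, 0, 5], [0, 0, -0.5, 0, 0, 0, 5], [0, 0, -2, 0, 0, 0, 5], [0, 0, -4, 0, 0, 0, 5], [0, 0, -6, 0, 0, 0, 5]]]}}

```text
t: 26.45
position: [0.4368, -0.2804, 0.1131]
orientation: [0.0, 0.821, -0.571, -0.001]
contact_force: [0.2, 0.2, 0.4]
gripper_width: 0.0502
```

```bash
python3 p.py -c 0,0,-6,0 300,-320,180,-69.6
```

```text
cmd [437.4121331274023, -280.647095456801, 113.0, -69.58]
300,-320,180,-69.6 [-1.11, 14.25, -6.7, 0.0, 0.0, 0.0]
```

{"name": "apply_moves", "arguments": {"steps": [[[0, 0, -2, 0, 0, 0, 5], [0, 1, -4, 0, 0, 0, 5], [0, 3, -6, 0, 0, 0, 5], [0, 5, -6.7, 0, 0, 0, 5], [0, 8, -6.7, 0, 0, 0, 5], [-1, 11, -6.7, 0, 0, 0, 5], [-1.1, 13, -6.7, 0, 0, 0, 5], [-1.1, 14, -6.7, 0, 0, 0, 5], [-1.1, 14, -6.7, 0, 0, 0, 5], [-1.1, 14, -6.7, 0, 0, 0, 5]]]}}

```text
t: 27.28
position: [0.3026, -0.3196, 0.1799]
orientation: [-0.0, 0.821, -0.571, 0.001]
contact_force: [0.2, -0.7, -0.1]
gripper_width: 0.0502
```

```bash
python3 - <<'E'
from rig import ctrl
import cv2,numpy as np
T=ctrl.get_image("top");S=ctrl.get_image("side")
s=ctrl.get_state();print(s['position'],s['contact_force'])
f=lambda i:np.clip(255*(cv2.resize(i[:,:,::-1],None,fx=5,fy=5,interpolation=cv2.INTER_CUBIC)/255.)**.5,0,255).astype(np.uint8)
cv2.imwrite("pics/n1.png",f(S["pixels"][130:230,280:440])); cv2.imwrite("pics/n2.png",f(T["pixels"][180:295,320:460]))
E
```

```text
[ 0.3032066  -0.31932038  0.17962869] [ 0.37021715 -0.26311541  0.8223168 ]
```

View pics/n1.png

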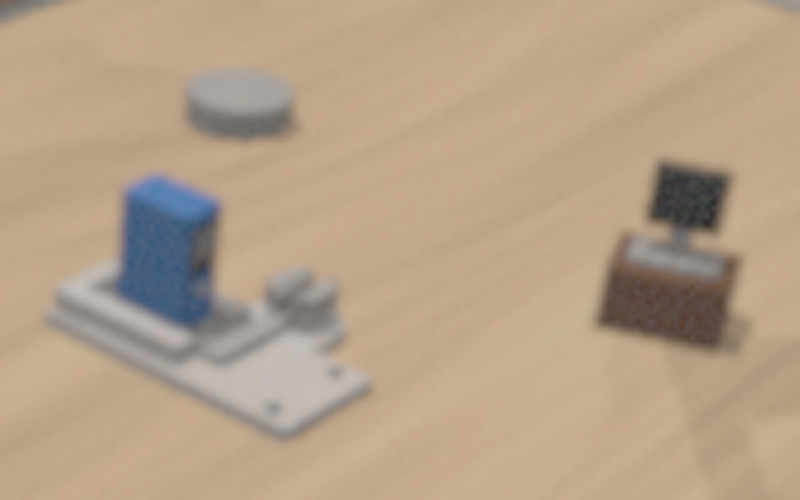

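View pics/n2.png

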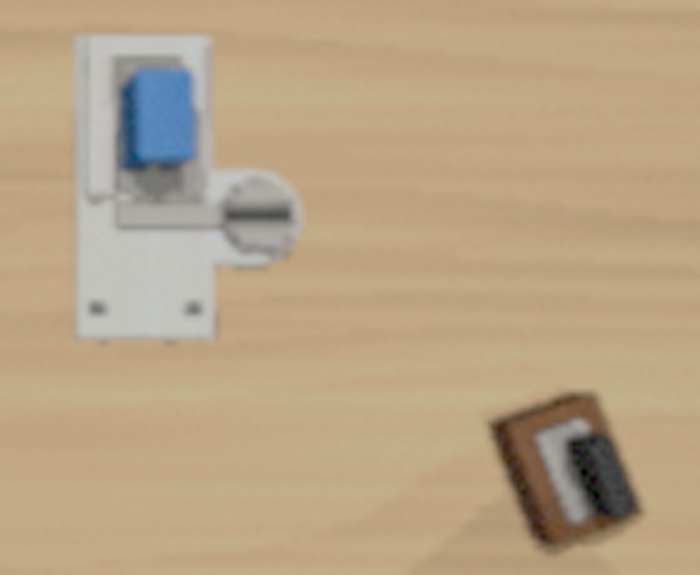

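Everything is in place: the thermometer is home, the slot is across the rail with the lobe behind the foot, and the key is down in its stand as at the start. Handing in.

```bash
python3 -c "
from rig import ctrl;print(ctrl.finish_job())"
```

```text
the job is handed in; nothing more can be done
None
```

I slid the thermometer into the rail against its stop, turned the cam clockwise to its end stop with the key, stood the key back in its stand, and handed the job in at about 27 s of the 72 s allowed. No verdict is reported.

- **Thermometer:** before the cam was turned, its centre measured (602.8, -80.2) mm, against a home place at about (603, -80). The last pictures show it upright and still home.
- **Cam:** the wrist torque rose from about 0.17 to 0.82 N m at the end stop. The last pictures show the slot square across the rail and the lobe behind the foot.
- **Key:** released at the same height it was picked up from (52.5 mm, tool tip). In both views it stands upright, shoulder plate down, as at the start. I felt no clear contact force when setting it down, so the seating rests on the height and the pictures.
- **Other things:** the tin shows in the last side view where it was. I did not recheck the vial, dish and spoon rest at the end. The arm touched none of them on the way that I saw.
- **Disagreement:** the two cameras differed by about 2–3 mm in x, and the fits absorbed it.

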